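# Unload and close the transformer test jig

## Task

The transformers in the test jig have passed: pull up the jig's sprung plunger and twist it so that it holds itself open, then draw the keeper bar out to the front, lay it handle up along the rubber mat with both ends on the mat, and stand every transformer upright and fully down in a cell of its own in the grey dispatch tray. Then close the empty jig: slide the keeper bar fully home under its keepers as it was and twist the plunger back so that it snaps down and pins it. Do not drop or fling a transformer, and leave the other things on the bench where they are.

Things in the scene. Friction and masses are not known exactly. Their poses are not given: they have to be found in the camera images.
- jig: Transformer test jig, fixed: base plate 110 x 420 x 12 mm with four white nests in a row along y, at y = -81, -27, 27, 81 mm (x = 0), each 64 (x) x 50 (y) mm inside, floor at z = 12, walls to z = 24 mm. An end block at each end of the row; terminal box (to z = 48 mm) at the back. Origin: on the bench under the middle of the nest row; x to the jig's back, y towards its plunger end, z up.
- keeper_a (a point): On the ledge (x from -52 to 28 mm) of the plunger-end block (jig x = 0, y = 166, z = 79 mm; axes as the jig's). The keeper over it is closed at the back (stop at x = 16 mm), open to the front (-x); its roof covers x from -15 to 28 mm, jig y from 146 to 226 mm, underside 14 mm and top 24 mm above the ledge. The other end block has the same ledge and keeper at jig y from -186 to -146 mm.
- plunger_grip (a point): Centre of the black T-grip of the sprung index plunger on keeper_a's roof, above jig x = 0, y = 166 mm; height 141 mm when home. T-grip: rounded bar 50 mm long (along this point's y axis, which is the jig's y when home), 16 mm wide, 18 mm tall, on a thin stem. Below it a steel cam 24 mm across reaches 17.5 mm above the roof (z = 120.5 mm).
- plunger_lift (a joint): Height of the plunger, m: 0 home (its 10 mm pin stands 7 mm deep in the keeper bar), sprung downwards with about 9 N at home and 16 N at the top, stop at 0.020. The pin is clear of the bar above 0.01. It must be over 0.015 to turn; turned and let go, it rests on the cam at about 0.014, the pin wholly above the bar.
- plunger_turn (a joint): Turn of the T-grip about the vertical, rad, positive anticlockwise from above, 0 home. Held within about 0.2 by the cam until lifted over 0.015; then it turns easily either way to stops at 1.6 and -1.6. Turned past 0.5 either way (best 1.0 or more) its cross pin rests on the cam and holds the plunger up when let go. No spring turns it back.
- keeper_bar: Loose flat steel bar 391 x 30 x 10 mm, 0.5 kg, 3 mm above the transformers' tops, its ends on the jig's ledges under the keepers, 4 mm of play below the roofs. Unpinned, it slides out to the front (jig -x), clear of roofs and T-grip after 45 mm. Origin: on the underside, over the jig's origin when home; y along the bar (ends at -175 and 216 mm), z up.
- bar_grip (a point): Centre of the grip of the black bridge handle on the bar: 80 mm long (along the bar's y), 14 x 14 mm thick, at bar y = 20.5 mm (the bar's middle and centre of mass), 47 mm above its underside, 30 mm free below it between two legs 58 mm apart.
- bar_end_a (a point): Middle of the bar's underside at its plunger end (bar y = 216 mm). The pin's hole, at bar y = 166 mm, is 13 (x) x 18 (y) mm.
- bar_end_b (a point): Middle of the bar's underside at its other end (y = -175 mm).
- mat: Black rubber mat 110 x 440 x 3 mm on the bench, fixed, to one side of the jig. Origin: middle of its underside; long axis y.
- tray: Grey dispatch tray, fixed, 144 (x) x 116 (y) x 22 mm, open on top, floor 4 mm thick, walls 4 mm, divided in four cells of 66 (x) x 52 (y) mm, on the other side of the jig from the mat (either may be left or right). Origin: middle of its underside.
- cell_1 (a point): Middle of the floor of a tray cell, tray x = -35, y = -28 mm, z = 4 mm; axes as the tray's.
- cell_2 (a point): Middle of the floor of a tray cell, tray x = -35, y = 28 mm, z = 4 mm; axes as the tray's.
- cell_3 (a point): Middle of the floor of a tray cell, tray x = 35, y = -28 mm, z = 4 mm; axes as the tray's.
- cell_4 (a point): Middle of the floor of a tray cell, tray x = 35, y = 28 mm, z = 4 mm; axes as the tray's.
- transformer_1: Transformer, 0.3 kg, may be absent: black foot 60 (x) x 46 (y) x 12 mm (its lowest 6 mm 3 mm narrower all round), yellow coil 39 mm across up to z = 40, dark core 60 (x) x 18 (y) mm whose top yoke (z = 40 to 64 mm) is gripped across its 18 mm. Origin: middle of the underside, z up. Stands in a jig nest; fits nest and cell with its x along theirs, either way round, 2 to 3 mm play.
- transformer_2: Transformer, 0.3 kg, may be absent: black foot 60 (x) x 46 (y) x 12 mm (its lowest 6 mm 3 mm narrower all round), yellow coil 39 mm across up to z = 40, dark core 60 (x) x 18 (y) mm whose top yoke (z = 40 to 64 mm) is gripped across its 18 mm. Origin: middle of the underside, z up. Stands in a jig nest; fits nest and cell with its x along theirs, either way round, 2 to 3 mm play.
- transformer_3: Transformer, 0.3 kg, may be absent: black foot 60 (x) x 46 (y) x 12 mm (its lowest 6 mm 3 mm narrower all round), yellow coil 39 mm across up to z = 40, dark core 60 (x) x 18 (y) mm whose top yoke (z = 40 to 64 mm) is gripped across its 18 mm. Origin: middle of the underside, z up. Stands in a jig nest; fits nest and cell with its x along theirs, either way round, 2 to 3 mm play.
- transformer_4: Transformer, 0.3 kg, may be absent: black foot 60 (x) x 46 (y) x 12 mm (its lowest 6 mm 3 mm narrower all round), yellow coil 39 mm across up to z = 40, dark core 60 (x) x 18 (y) mm whose top yoke (z = 40 to 64 mm) is gripped across its 18 mm. Origin: middle of the underside, z up. Stands in a jig nest; fits nest and cell with its x along theirs, either way round, 2 to 3 mm play.
- tape_roll: Bystander: roll of yellow tape lying flat, 92 mm across, 24 mm high. Origin under its middle.
- calliper: Bystander: calliper lying flat, 150 mm long. Origin under its middle.
- spool: Bystander: spool of copper wire standing up, 64 mm across, 55 mm high. Origin under its middle.
- screwdriver: Bystander: screwdriver lying on the bench in front of the jig, about 200 mm long. Origin under its middle.
Not all that is in view belongs to the job. What is shaped like the transformer_1 but white is not meant.

How it is judged (in metres and radians):
On the way, in this order (a step that is already met when the one before it is completed fails the run):
1. the plunger is pulled up, twisted and stays up by itself with the fingers off it (value of joint plunger_lift above 0.011 m and (value of joint plunger_turn above 0.5 rad or value of joint plunger_turn below -0.5 rad) and contact force between the fingers and plunger_turn below 0.1 N), for 0.3 s.
2. the keeper bar lies handle up on the rubber mat with both ends on it, let go (x of bar_end_a in the frame of mat between -0.06 and 0.06 m and y of bar_end_a in the frame of mat between -0.225 and 0.225 m and z of each of bar_end_a, bar_end_b in the frame of mat below 0.01 m and x of bar_end_b in the frame of mat between -0.06 and 0.06 m and y of bar_end_b in the frame of mat between -0.225 and 0.225 m and angle between keeper_bar's own z axis and vertical below 0.15 rad and contact force between the fingers and keeper_bar below 0.1 N), for 0.3 s.
At the end, for the whole second after the job is handed in: Keeper bar home on the jig's ledges (within 6 mm along and across, 0.06 rad), plunger down in its hole (lift under 3 mm), every transformer present upright (within 0.1 rad) and at rest on the floor of a tray cell (within 4 mm of the floor, 9 mm of the cell's middle) (value of joint plunger_lift below 0.003 m and x of keeper_bar in the frame of jig between -0.006 and 0.006 m and y of keeper_bar in the frame of jig between -0.006 and 0.006 m and z of keeper_bar in the frame of jig between 0.075 and 0.084 m and angle between the y axis of keeper_bar and the y axis of jig, either way round below 0.06 rad and angle between each of keeper_bar, transformer_1, transformer_2, transformer_3, transformer_4's own z axis and vertical below 0.1 rad and ((horizontal distance between transformer_1 and cell_1 below 0.009 m and z of transformer_1 in the frame of cell_1 below 0.004 m) or (horizontal distance between transformer_1 and cell_2 below 0.009 m and z of transformer_1 in the frame of cell_2 below 0.004 m) or (horizontal distance between transformer_1 and cell_3 below 0.009 m and z of transformer_1 in the frame of cell_3 below 0.004 m) or (horizontal distance between transformer_1 and cell_4 below 0.009 m and z of transformer_1 in the frame of cell_4 below 0.004 m)) and linear speed of each of transformer_1, transformer_2, transformer_3, transformer_4, keeper_bar below 0.03 m/s and ((horizontal distance between transformer_2 and cell_1 below 0.009 m and z of transformer_2 in the frame of cell_1 below 0.004 m) or (horizontal distance between transformer_2 and cell_2 below 0.009 m and z of transformer_2 in the frame of cell_2 below 0.004 m) or (horizontal distance between transformer_2 and cell_3 below 0.009 m and z of transformer_2 in the frame of cell_3 below 0.004 m) or (horizontal distance between transformer_2 and cell_4 below 0.009 m and z of transformer_2 in the frame of cell_4 below 0.004 m)) and ((horizontal distance between transformer_3 and cell_1 below 0.009 m and z of transformer_3 in the frame of cell_1 below 0.004 m) or (horizontal distance between transformer_3 and cell_2 below 0.009 m and z of transformer_3 in the frame of cell_2 below 0.004 m) or (horizontal distance between transformer_3 and cell_3 below 0.009 m and z of transformer_3 in the frame of cell_3 below 0.004 m) or (horizontal distance between transformer_3 and cell_4 below 0.009 m and z of transformer_3 in the frame of cell_4 below 0.004 m)) and ((horizontal distance between transformer_4 and cell_1 below 0.009 m and z of transformer_4 in the frame of cell_1 below 0.004 m) or (horizontal distance between transformer_4 and cell_2 below 0.009 m and z of transformer_4 in the frame of cell_2 below 0.004 m) or (horizontal distance between transformer_4 and cell_3 below 0.009 m and z of transformer_4 in the frame of cell_3 below 0.004 m) or (horizontal distance between transformer_4 and cell_4 below 0.009 m and z of transformer_4 in the frame of cell_4 below 0.004 m))); the robot touches nothing.
It fails at once if a transformer is dropped or flung (faster than 1.5 m/s, a fall of some 12 cm) (linear speed of any of transformer_1, transformer_2, transformer_3, transformer_4 above 1.5 m/s).
It fails at once if a bystander (tape roll, calliper, spool, screwdriver) is moved more than 4 cm (distance of any of tape_roll, calliper, spool, screwdriver from where it was at the start of the episode above 0.04 m).
Of transformer_1, transformer_2, transformer_3, transformer_4 only 2 to 4 are there at a start; the rules pass over those that are not, and their reading is None.
At some moment in a run one of transformer_1, transformer_2, transformer_3, transformer_4 may be knocked a few centimetres aside while the robot is not near it.
It also fails if it takes over 210 s, if anything falls off the work surface, if the arm or the gripper's body presses on something with over 40 N, if the wrist force passes 120 N, or if a joint passes its speed limit or range.

## Robot

A 6-joint arm with a two-finger parallel gripper is mounted at the origin on the work surface. World frame = base frame: x ahead of the robot, y to its left, z up, the work surface at z = 0. Lengths are in mm, angles in degrees, forces in N, time in s.
With the tool pointing down it reaches from about 300 to 850 mm from the base axis. Payload 4.2 kg.
Tool frame: the origin (TCP) lies at the very end of the fingers, on their centre line; the grasp point (between the pads) lies 19 mm behind it (env.grip_point_offset is the distance from the TCP to the grasp point, in mm); z points along the fingers, y is the line along which they close (so a half turn about z gives the same grasp; the last joint's range is limited). The gripper opens to 91 mm and grips with 3 to 60 N. Pads are 32 mm wide; open, the fingers measure 118 mm over their backs; the gripper's body (76 mm by 178 mm) begins 60 mm behind the grasp point.
Start: joints at [-70.073, 18.312, 89.639, -0, 72.044, -1.146], TCP at [206.753, -536.56, 213.976] pointing down, gripper open.
Joint ranges: [-177.97, 177.97], [-48.28, 115.42], [12.27, 149.76], [-77.06, 257.06], [2.81, 150.46], [-146.56, 146.56]. Speed limits (degrees/s): [147.25, 147.25, 180, 180, 180, 180].

## Interface

Orientations are given as [roll, pitch, yaw] about the fixed x, y, z axes, in that order (R = Rz(yaw) Ry(pitch) Rx(roll)).
In Python, from workcell import env gives the robot as it stands. The module is installed in compiled form; this text tells all that it offers.
- The arm moves only by the tool arm_command, never from a script. Its argument "rows" is a list of rows, each an object with "delta_pos": the shift along the tool's x, y, z in mm, a list of three; "roll": the turn about the tool's z in units of 5 degrees (1.0 is 5 degrees); "jaw": the opening in per cent of the stroke, from 0 (shut) to 100 (fully open). A call has 1 to 20 rows; each row is the pose to reach, as a shift and turn from the pose commanded when the call began, along the tool's axes at that moment; what a row does not reach only later rows make up. A row lasts 1/12 s, in which the tool goes at most 41.7 mm and 7.16 degrees, less where a joint would pass 70% of its speed; a pose out of reach is approached as far as the arm can. A call with a gripper value outside its range is refused whole. The fingers move at their own pace and stop on an object; "squeeze" is the grip in N (left out, the last holds). Time passes only in rows, so rows that repeat a pose let the fingers close. It gives the time, the measured TCP pose, the force, the opening and the grip force at its end, in the units of the state.
- env.state(): the state, without advancing time (a new reading comes with each control period).
- env.grab_frame(name): name is "scene" or "top" or "wrist"; returns a dict with "img" (400x640x3 uint8, blue, green, red), "z_map" (400x640 float32, mm along the optical axis (not along the pixel's ray), 0 where there is no reading), "fov_y" (degrees; the focal length in pixels is half the picture's height over the tangent of half this angle, whatever the lens; pixels are square), "cx", "cy" (the principal point, pixels), "dist" ([k1, k2, p1, p2, k3] as OpenCV has them; the pictures are not rectified), "R" (3x3) and "t" (3): a world point X has camera coordinates R X + t; the wrist camera has in their place "T_tool_cam" (4x4, takes a point from camera to tool coordinates, whose origin is the TCP and whose axes are the flange's). Camera axes: x right, y down, z forward; pixel columns grow to the right and rows downward; lengths in mm; the calibration is good to about 2 mm. A picture is of the moment at which its call begins: read the wrist's pose just before it.
- env.job_done(): hands the job in; it is judged then, once.
The state is a dict: "time_s": time; "qpos": joint angles; "qvel": joint speeds; "effort": joint torques, N m; "ee_pos": TCP position; "ee_rot": TCP orientation; "force": force on the tool from outside, world axes, zero at the start; "torque": the same for the moment, N m; "gripper_width": finger opening in mm; "gripper_force": force on a finger pad.
Only numpy, scipy, OpenCV 4.12 (cv2) and the standard library are available. Lean on these libraries where they do the work, as an engineer would, in place of code of your own. Each camera call takes 0.05 s, during which the arm holds its last target. There are 200 camera calls.

## Working session

There is one attempt and no reset: what is moved stays moved. The work goes in short steps, Python scripts to look and compute and a tool call to move; the robot and the scene stay as the last step left them, time stands still between calls to the robot, and variables do not carry over. Pictures are saved under pics/ and viewed, at most 14 in all, crops included, and the job is handed in when it is done.

Besides the shell and the picture viewer there is one more tool, called after "Call:" as name(argument=value, ...) on one line, values as JSON. arm_command: Moves the arm, as the interface text tells. Its arguments: {"type":"object","properties":{"rows":{"type":"array"},"squeeze":{"type":"number"}},"required":["rows"]}

```bash
mkdir -p pics; cat > h.py <<'E'
import numpy as np, cv2
from workcell import env
from scipy.spatial.transform import Rotation as Ro
def grab(n):
    s=env.state(); f=env.grab_frame(n)
    h=f["img"].shape[0]; fl=h/2/np.tan(np.radians(f["fov_y"])/2)
    f["K"]=np.array([[fl,0,f["cx"]],[0,fl,f["cy"]],[0,0,1.]]); f["D"]=np.array(f["dist"],float)
    if "R" in f: f["Rwc"]=np.array(f["R"]).T; f["o"]=-f["Rwc"]@np.array(f["t"])
    else:
        T=np.array(f["T_tool_cam"]); Rt=Ro.from_euler('xyz',s["ee_rot"],degrees=True).as_matrix()
        f["Rwc"]=Rt@T[:3,:3]; f["o"]=Rt@T[:3,3]+np.array(s["ee_pos"])
    return f
def rays(f,uv):
    p=cv2.undistortPoints(np.array(uv,float).reshape(-1,1,2),f["K"],f["D"]).reshape(-1,2)
    return np.c_[p,np.ones(len(p))]
def atz(f,uv,z):
    d=rays(f,uv)@f["Rwc"].T; return f["o"]+d*((z-f["o"][2])/d[:,2])[:,None]
def depthpt(f,uv):
    uv=np.array(uv).reshape(-1,2); z=np.array([f["z_map"][int(v),int(u)] for u,v in uv])
    return f["o"]+(rays(f,uv)*z[:,None])@f["Rwc"].T
def cloud(f):
    H,W=f["z_map"].shape; u,v=np.meshgrid(np.arange(W),np.arange(H))
    uv=np.c_[u.ravel(),v.ravel()]; P=f["o"]+(rays(f,uv)*f["z_map"].ravel()[:,None])@f["Rwc"].T
    P=P.reshape(H,W,3); P[f["z_map"]==0]=np.nan; return P
def proj(f,X):
    X=np.array(X,float).reshape(-1,3); Rc=f["Rwc"].T
    return cv2.projectPoints(X,cv2.Rodrigues(Rc)[0],-Rc@f["o"],f["K"],f["D"])[0].reshape(-1,2)
E
python3 - <<'E'
from h import *
print(env.state())
for n in ["scene","top"]:
    f=grab(n); cv2.imwrite(f"pics/{n}0.png",f["img"]); np.save(n+"0.npy",cloud(f)); print(n,f["o"],f["Rwc"][:,2],f["K"][0,0],f["dist"])
E
```

```text
{'time_s': 0.0, 'qpos': array([-7.00743143e+01,  1.83527659e+01,  8.97073052e+01, -3.96875385e-04,
        7.20419648e+01, -1.14601654e+00]), 'qvel': array([-0.00327928, -0.04701088,  0.06715784,  0.03448293, -0.00330485,
       -0.05148851]), 'effort': array([-1.58580511e-03, -4.12464845e+01, -2.31979144e+01,  7.24688522e-02,
        4.57023026e-02, -1.31415800e-04]), 'ee_pos': array([ 206.55988536, -536.07957485,  213.10289942]), 'ee_rot': array([-1.79897977e+02, -1.66351414e-03,  2.10718235e+01]), 'force': array([-0.34999846, -0.39493993, -0.6100281 ]), 'torque': array([ 0.0329885 , -0.02193276,  0.01841824]), 'gripper_force': 0.0, 'gripper_width': 91.08737087697011}
scene [1251.50462646 -300.0884559   690.47537125] [-0.72928783  0.3099352  -0.60998314] 377.63162957411356 [-0.02271306  0.          0.          0.          0.        ]
top [ 313.0050508   -18.76501758 1169.9220934 ] [ 0.21160806  0.01626289 -0.97721929] 439.81498203180394 [-0.07010588  0.          0.          0.          0.        ]
```

View pics/top0.png

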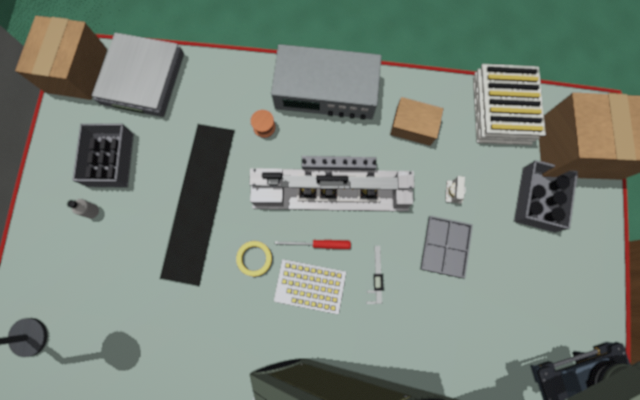

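View pics/scene0.png

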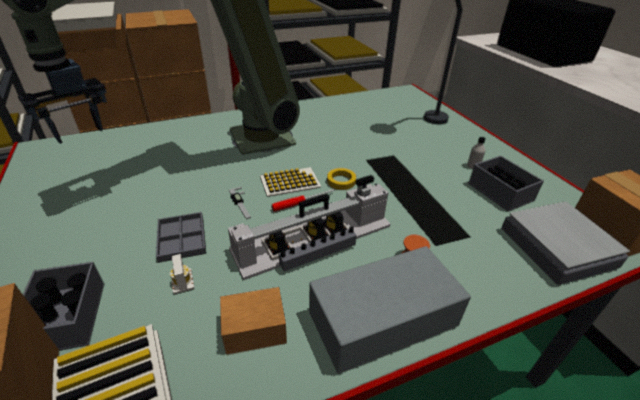

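```bash
python3 - <<'E'
from h import *
im=cv2.imread("pics/top0.png")
a=cv2.resize(im[150:220,240:425],None,fx=4.3,fy=4.3,interpolation=cv2.INTER_CUBIC)
b=cv2.resize(im[205:290,410:480],None,fx=3.5,fy=3.5,interpolation=cv2.INTER_CUBIC)
c=np.zeros((a.shape[0]+b.shape[0],800,3),np.uint8); c[:a.shape[0],:a.shape[1]]=a; c[a.shape[0]:,:b.shape[1]]=b
s=cv2.imread("pics/scene0.png")[165:285,220:400]; s=cv2.resize(s,None,fx=2.4,fy=2.4,interpolation=cv2.INTER_CUBIC)
c[a.shape[0]+5:a.shape[0]+5+s.shape[0],300:300+s.shape[1]]=s
print(c.shape,a.shape);cv2.imwrite("pics/c0.png",c[:600])
P=np.load("top0.npy")
# coarse jig parts
def reg(u0,u1,v0,v1,z0,z1):
    Q=P[v0:v1,u0:u1].reshape(-1,3); Q=Q[(Q[:,2]>z0)&(Q[:,2]<z1)]; return Q
for nm,a in dict(bar=(285,390,170,200,84,96),jigroofs=(245,420,160,215,98,110),grip=(255,290,165,190,130,150),handle=(310,355,165,195,118,140),tray=(410,480,210,285,15,28),base=(240,425,190,220,8,18),box=(290,385,150,175,42,54)).items():
    Q=reg(*a).astype(np.float32)
    if len(Q)>3:
        print(nm,len(Q),Q.mean(0).round(1),cv2.minAreaRect(Q[:,:2]), np.median(Q[:,2]))
# mat by colour
m=(im.max(2)<45).astype(np.uint8); n,l,st,c=cv2.connectedComponentsWithStats(m); k=l[200,200]
Q=P[l==k].astype(np.float32); print("mat",st[k],cv2.minAreaRect(Q[:,:2]),np.nanmedian(Q[:,2]))
E
```

```text
(599, 800, 3) (301, 796, 3)Traceback (most recent call last):
  File "<stdin>", line 16, in <module>
cv2.error: OpenCV(4.12.0) /io/opencv/modules/imgproc/src/convhull.cpp:143: error: (-215:Assertion failed) total >= 0 && (depth == CV_32F || depth == CV_32S) in function 'convexHull'
```

View pics/c0.png

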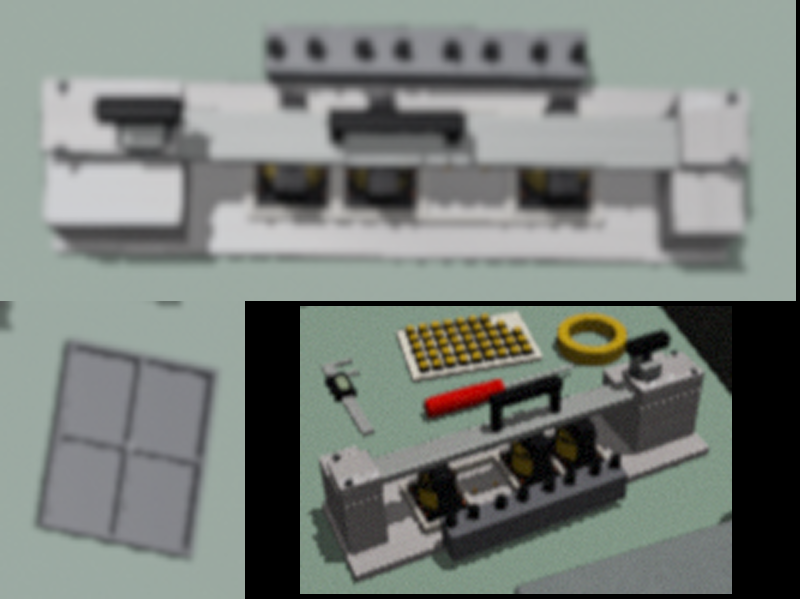

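```bash
cat > meas.py <<'E'
from h import *
im=cv2.imread("pics/top0.png")
P=np.load("top0.npy")
print([np.round(P[v,u],0) for u,v in [(200,200),(350,100),(330,205),(350,178),(270,195)]])
def reg(u0,u1,v0,v1,z0,z1):
    Q=P[v0:v1,u0:u1].reshape(-1,3); Q=Q[(Q[:,2]>z0)&(Q[:,2]<z1)]; return Q
def rect(nm,Q):
    Q=np.ascontiguousarray(Q,dtype=np.float32); Q=Q[np.isfinite(Q[:,0])]
    if len(Q)>3:
        b=cv2.minAreaRect(np.ascontiguousarray(Q[:,:2]))
        print(nm,len(Q),Q.mean(0).round(1),np.round(b[0],1),np.round(b[1],1),round(b[2],1),np.median(Q[:,2]).round(1))
    else: print(nm,len(Q))
for nm,a in dict(bar=(285,390,170,200,84,96),roofs=(245,420,160,215,97,112),roofA=(245,300,160,190,97,112),roofB=(385,420,160,190,97,112),grip=(255,290,165,190,130,160),handle=(310,355,165,195,118,145),tray=(410,480,210,285,15,30),base=(240,425,190,220,6,18),box=(290,385,150,175,42,56)).items(): rect(nm,reg(*a))
m=(im.max(2)<45).astype(np.uint8); n,l,st,c=cv2.connectedComponentsWithStats(m); k=l[200,200]
rect("mat",P[l==k])
# tape roll, screwdriver: heights
for nm,a in dict(tape=(230,276,236,280,12,40),sd=(270,355,236,255,6,40),cal=(365,390,245,305,5,40),decoy=(440,472,172,208,8,90),spool=(245,280,105,140,10,70)).items(): rect(nm,reg(*a))
E
python3 meas.py
```

```text
[array([512., 320.,   8.]), array([802., -52., 107.]), array([538., -31.,  11.]), array([598., -73.,  88.]), array([533., 124.,  79.])]
bar 1049 [582.  -44.8  89.7] [583.  -41.4] [ 31.8 264.3] 5.7 89.6
roofs 646 [586.3 -14.5 103.9] [587.7 -27.2] [ 46.3 413.6] 5.6 103.9
roofA 349 [570.7 146.7 103.6] [571.3 138.8] [45.6 80.4] 6.4 103.5
roofB 285 [ 605.7 -211.5  104.2] [ 605.4 -212.4] [45.5 41.1] 6.5 104.4
grip 161 [566.9 117.3 148.2] [567.7 118.2] [16.6 50.3] 6.8 149.1
handle 218 [580.8 -26.1 132. ] [582.1 -27.3] [14.8 78.2] 6.2 132.8
tray 599 [ 460.8 -349.1   21.7] [ 461.5 -347.7] [120.2 146.2] 84.2 22.0
base 1596 [546.7 -50.8  12.6] [540.8 -41.6] [ 79.5 480.5] 6.4 12.8
box 710 [648.4 -40.9  48.6] [649.9 -40.8] [ 32.2 199.4] 5.8 48.5
mat 5641 [500.1 326.9   3.3] [508.1 326.7] [101.9 430. ] 86.5 3.3
tape 539 [373.2 152.   24. ] [374.3 148.5] [88.3 99.2] 4.2 24.2
sd 463 [430.  -24.9  21.5] [427.1   6.5] [ 46.  217.6] 8.1 22.6
cal 418 [ 361.8 -173.6    9.3] [ 368.7 -172.9] [147.9  63.7] 5.2 8.8
decoy 461 [ 608.2 -356.4   42.5] [ 623.2 -362.2] [85.1 47.3] 0.4 42.9
spool 485 [741.  175.2  50.4] [754.2 175.8] [62.8 91.2] 82.9 54.7
```

```bash
cat > go.py <<'E'
import sys
from h import *
def go(x,y,z,yaw):
    s=env.state(); p=np.array(s["ee_pos"]); R=Ro.from_euler('xyz',s["ee_rot"],degrees=True).as_matrix()
    y0=np.degrees(np.arctan2(R[1,0],R[0,0])); d=np.array([x,y,z])-p; dy=(yaw-y0+180)%360-180
    print("at",p.round(1),"yaw",round(y0,2),"t",round(s["time_s"],1),"| delta",(R.T@d).round(1),"roll",round(-dy/5,2),"rows>=",max(int(np.linalg.norm(d)/41.7),int(abs(dy)/7.16))+1)
J0=np.array([582.9,-47.4]); JY=5.55
def jig(x,y):
    a=np.radians(JY); return J0+x*np.array([np.cos(a),np.sin(a)])+y*np.array([-np.sin(a),np.cos(a)])
if __name__=="__main__": go(*map(float,sys.argv[1:5]))
E
python3 - <<'E'
from go import *
P=np.load("top0.npy"); im=cv2.imread("pics/top0.png")
# mat: dark pixels
m=((im.max(2)<60)&(np.abs(P[:,:,2]-3)<6)).astype(np.uint8); n,l,st,c=cv2.connectedComponentsWithStats(m); k=l[200,200]
ct=max(cv2.findContours((l==k).astype(np.uint8),0,2)[0],key=len)
q=cv2.approxPolyDP(ct,6,True).reshape(-1,2); print(q.tolist(), [P[v,u].round(0) for u,v in q])
# tray rim edges via points
Q=P[205:290,405:485].reshape(-1,3);Q=Q[(Q[:,2]>12)&(Q[:,2]<30)].astype(np.float32)
print(cv2.boxPoints(cv2.minAreaRect(np.ascontiguousarray(Q[:,:2]))).round(1))
print("grip",jig(0,166),"bar",jig(0,20.5))
g=jig(0,166); go(g[0],g[1],230,JY+90)
E
```

```text
[[200, 125], [161, 275], [195, 284], [233, 132]] [array([726., 358.,   5.]), array([302., 393.,  -1.]), array([290., 298.,   3.]), array([716., 262.,   3.])]
[[ 382.4 -400. ]
 [ 533.1 -416.1]
 [ 553.1 -229.7]
 [ 402.3 -213.5]]
grip [566.84541575 117.82182157] bar [580.91735556 -26.99610035]
at [ 206.6 -536.1  213.2] yaw 21.08 t 0.1 | delta [ 571.3 -480.7  -16. ] roll -14.89 rows>= 18
```

Call:
arm_command(rows=[{"delta_pos": [571.3,-480.7,-16],"roll": -14.89,"jaw": 100},{"delta_pos": [571.3,-480.7,-16],"roll": -14.89,"jaw": 100},{"delta_pos": [571.3,-480.7,-16],"roll": -14.89,"jaw": 60},{"delta_pos": [571.3,-480.7,-16],"roll": -14.89,"jaw": 60},{"delta_pos": [571.3,-480.7,-16],"roll": -14.89,"jaw": 50},{"delta_pos": [571.3,-480.7,-16],"roll": -14.89,"jaw": 50},{"delta_pos": [571.3,-480.7,-16],"roll": -14.89,"jaw": 50},{"delta_pos": [571.3,-480.7,-16],"roll": -14.89,"jaw": 50},{"delta_pos": [571.3,-480.7,-16],"roll": -14.89,"jaw": 50},{"delta_pos": [571.3,-480.7,-16],"roll": -14.89,"jaw": 50},{"delta_pos": [571.3,-480.7,-16],"roll": -14.89,"jaw": 50},{"delta_pos": [571.3,-480.7,-16],"roll": -14.89,"jaw": 50},{"delta_pos": [571.3,-480.7,-16],"roll": -14.89,"jaw": 50},{"delta_pos": [571.3,-480.7,-16],"roll": -14.89,"jaw": 50},{"delta_pos": [571.3,-480.7,-16],"roll": -14.89,"jaw": 50},{"delta_pos": [571.3,-480.7,-16],"roll": -14.89,"jaw": 50},{"delta_pos": [571.3,-480.7,-16],"roll": -14.89,"jaw": 50},{"delta_pos": [571.3,-480.7,-16],"roll": -14.89,"jaw": 50},{"delta_pos": [571.3,-480.7,-16],"roll": -14.89,"jaw": 50},{"delta_pos": [571.3,-480.7,-16],"roll": -14.89,"jaw": 50}])

```text
time_s: 1.77
ee_pos: [567.1, 119.0, 228.8]
ee_rot: [-179.9, 0.0, 95.7]
force: [-0.6, -0.9, 0.0]
gripper_width: 45.6
gripper_force: 0.0
```

```bash
python3 - <<'E'
from go import *
f=grab("wrist"); cv2.imwrite("pics/w1.png",f["img"]); P=cloud(f).reshape(-1,3); print(f["o"],f["Rwc"][:,2])
def rect(nm,z0,z1,c,r):
    Q=P[(P[:,2]>z0)&(P[:,2]<z1)&(np.hypot(P[:,0]-c[0],P[:,1]-c[1])<r)].astype(np.float32)
    if len(Q)>9:
        b=cv2.minAreaRect(np.ascontiguousarray(Q[:,:2])); print(nm,len(Q),np.round(b[0],1),np.round(b[1],1),round(b[2],1),np.median(Q[:,2]).round(1))
rect("grip",135,158,jig(0,166),60); rect("roofA",97,110,jig(6,186),80); rect("bar",84,94,jig(0,80),80)
g=jig(0,166); go(g[0],g[1],127,JY+90)
E
```

```text
[561.44797065 183.51313102 399.44812643] [ 0.02155155 -0.23272619 -0.97230348]
grip 1089 [570.3 121. ] [15.8 50.1] 6.3 149.3
roofA 2672 [573.4 141.1] [46.6 80.2] 5.8 102.9
bar 1143 [578.1  44.7] [ 29.9 106. ] 5.9 88.8
at [566.5 117.6 229. ] yaw 95.61 t 1.8 | delta [  0.3   0.6 102. ] roll 0.01 rows>= 3
```

View pics/w1.png

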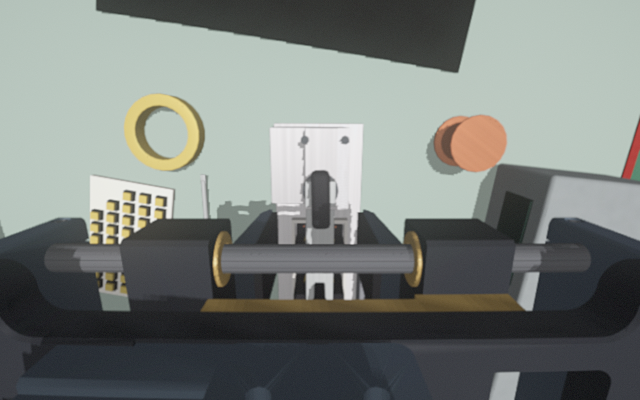

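```bash
python3 go.py 568.8 119.3 128 95.7
```

```text
at [566.5 117.6 229. ] yaw 95.61 t 1.8 | delta [  1.6   2.7 101. ] roll -0.02 rows>= 3
```

Call:
arm_command(rows=[{"delta_pos": [1.6,2.7,30],"roll": 0,"jaw": 50},{"delta_pos": [1.6,2.7,60],"roll": 0,"jaw": 50},{"delta_pos": [1.6,2.7,80],"roll": 0,"jaw": 50},{"delta_pos": [1.6,2.7,95],"roll": 0,"jaw": 50},{"delta_pos": [1.6,2.7,101],"roll": 0,"jaw": 50},{"delta_pos": [1.6,2.7,101],"roll": 0,"jaw": 50},{"delta_pos": [1.6,2.7,101],"roll": 0,"jaw": 30},{"delta_pos": [1.6,2.7,101],"roll": 0,"jaw": 20},{"delta_pos": [1.6,2.7,101],"roll": 0,"jaw": 10},{"delta_pos": [1.6,2.7,101],"roll": 0,"jaw": 5},{"delta_pos": [1.6,2.7,101],"roll": 0,"jaw": 5},{"delta_pos": [1.6,2.7,101],"roll": 0,"jaw": 5}], squeeze=6)

```text
time_s: 2.82
ee_pos: [569.9, 119.3, 129.7]
ee_rot: [179.9, 0.0, 95.5]
force: [-1.2, -0.5, 2.7]
gripper_width: 15.9
gripper_force: 6.0
```

Call:
arm_command(rows=[{"delta_pos": [0,1,0],"roll": 0,"jaw": 0},{"delta_pos": [0,1,0],"roll": 0,"jaw": 0},{"delta_pos": [0,1,0],"roll": 0,"jaw": 0},{"delta_pos": [0,1,-4],"roll": 0,"jaw": 0},{"delta_pos": [0,1,-8],"roll": 0,"jaw": 0},{"delta_pos": [0,1,-12],"roll": 0,"jaw": 0},{"delta_pos": [0,1,-16],"roll": 0,"jaw": 0},{"delta_pos": [0,1,-19],"roll": 0,"jaw": 0},{"delta_pos": [0,1,-19],"roll": 0,"jaw": 0},{"delta_pos": [0,1,-19],"roll": 0,"jaw": 0}], squeeze=50)

```text
time_s: 3.65
ee_pos: [569.9, 119.3, 147.1]
ee_rot: [-179.9, 0.0, 95.5]
force: [0.5, 0.4, -15.2]
gripper_width: 15.9
gripper_force: 50.0
```

Call:
arm_command(rows=[{"delta_pos": [0,0,0],"roll": -1,"jaw": 0},{"delta_pos": [0,0,0],"roll": -2,"jaw": 0},{"delta_pos": [0,0,0],"roll": -3,"jaw": 0},{"delta_pos": [0,0,0],"roll": -4,"jaw": 0},{"delta_pos": [0,0,0],"roll": -5,"jaw": 0},{"delta_pos": [0,0,0],"roll": -6,"jaw": 0},{"delta_pos": [0,0,0],"roll": -7,"jaw": 0},{"delta_pos": [0,0,0],"roll": -8,"jaw": 0},{"delta_pos": [0,0,0],"roll": -9,"jaw": 0},{"delta_pos": [0,0,0],"roll": -10,"jaw": 0},{"delta_pos": [0,0,0],"roll": -11,"jaw": 0},{"delta_pos": [0,0,0],"roll": -12,"jaw": 0},{"delta_pos": [0,0,0],"roll": -13,"jaw": 0},{"delta_pos": [0,0,0],"roll": -14,"jaw": 0},{"delta_pos": [0,0,0],"roll": -15,"jaw": 0},{"delta_pos": [0,0,0],"roll": -15,"jaw": 0}])

```text
time_s: 4.98
ee_pos: [571.5, 120.8, 147.6]
ee_rot: [179.8, 0.1, 170.7]
force: [4.0, 5.5, -16.8]
gripper_width: 15.6
gripper_force: 50.0
```

Call:
arm_command(rows=[{"delta_pos": [0,0,2],"roll": -15,"jaw": 0},{"delta_pos": [0,0,4],"roll": -15,"jaw": 0},{"delta_pos": [0,0,5],"roll": -15,"jaw": 0},{"delta_pos": [0,0,5],"roll": -15,"jaw": 0},{"delta_pos": [0,0,5],"roll": -15,"jaw": 30},{"delta_pos": [0,0,5],"roll": -15,"jaw": 50},{"delta_pos": [0,0,5],"roll": -15,"jaw": 50},{"delta_pos": [0,0,5],"roll": -15,"jaw": 50}])

```text
time_s: 5.65
ee_pos: [574.6, 123.0, 145.9]
ee_rot: [-179.9, 0.8, -132.0]
force: [6.0, 11.0, -2.8]
gripper_width: 42.3
gripper_force: 4.9
```

Call:
arm_command(rows=[{"delta_pos": [0,0,0],"roll": 1.4,"jaw": 50},{"delta_pos": [0,0,0],"roll": 2.8,"jaw": 50},{"delta_pos": [0,0,0],"roll": 4.2,"jaw": 50},{"delta_pos": [0,0,0],"roll": 5.6,"jaw": 50},{"delta_pos": [0,0,0],"roll": 7,"jaw": 50},{"delta_pos": [0,0,0],"roll": 8.4,"jaw": 50},{"delta_pos": [0,0,0],"roll": 8.6,"jaw": 50},{"delta_pos": [0,0,0],"roll": 8.6,"jaw": 50}])

```text
time_s: 6.32
ee_pos: [571.6, 119.5, 145.2]
ee_rot: [180.0, 0.2, -175.1]
force: [0.0, -0.4, -0.1]
gripper_width: 45.8
gripper_force: 0.0
```

Free of contact. Raise by 100 and look.

Call:
arm_command(rows=[{"delta_pos": [0,0,-20],"roll": 0,"jaw": 50},{"delta_pos": [0,0,-50],"roll": 0,"jaw": 50},{"delta_pos": [0,0,-90],"roll": 0,"jaw": 50},{"delta_pos": [0,0,-100],"roll": 0,"jaw": 50},{"delta_pos": [0,0,-100],"roll": 0,"jaw": 50},{"delta_pos": [0,0,-100],"roll": 0,"jaw": 50}])

```text
time_s: 6.82
ee_pos: [570.6, 119.3, 243.7]
ee_rot: [180.0, 0.1, -175.1]
force: [0.1, -0.5, 0.8]
gripper_width: 46.0
gripper_force: 0.0
```

```bash
sed -i 's/^J0=.*/J0=np.array([586.0,-44.4]); JY=5.7/' go.py
cat >> h.py <<'E'
def rect(nm,P,z0,z1,c,r):
    P=P.reshape(-1,3); Q=P[(P[:,2]>z0)&(P[:,2]<z1)&(np.hypot(P[:,0]-c[0],P[:,1]-c[1])<r)].astype(np.float32)
    if len(Q)>9:
        b=cv2.minAreaRect(np.ascontiguousarray(Q[:,:2])); print(nm,len(Q),"mean",Q.mean(0).round(1),np.round(b[0],1),np.round(b[1],1),round(b[2],1),"z",np.median(Q[:,2]).round(1))
E
python3 - <<'E'
from go import *
for n in ["top","wrist"]:
    f=grab(n); P=cloud(f); rect(n,P,140,175,jig(0,166),40)
b=jig(0,20.5); go(b[0],b[1],220,95.7)
E
```

```text
wrist 1081 mean [568.  120.8 162.8] [569.6 121. ] [49.  15.9] 7.1 z 163.2
at [569.6 119.2 241.4] yaw -175.13 t 6.9 | delta [  -2.2 -143.9   21.5] roll 17.83 rows>= 13
```

Call:
arm_command(rows=[{"delta_pos": [-2.2,-30,21.5],"roll": 1.4,"jaw": 50},{"delta_pos": [-2.2,-60,21.5],"roll": 2.8,"jaw": 50},{"delta_pos": [-2.2,-100,21.5],"roll": 4.2,"jaw": 50},{"delta_pos": [-2.2,-143.9,21.5],"roll": 17.83,"jaw": 50},{"delta_pos": [-2.2,-143.9,21.5],"roll": 17.83,"jaw": 50},{"delta_pos": [-2.2,-143.9,21.5],"roll": 17.83,"jaw": 50},{"delta_pos": [-2.2,-143.9,21.5],"roll": 17.83,"jaw": 50},{"delta_pos": [-2.2,-143.9,21.5],"roll": 17.83,"jaw": 50},{"delta_pos": [-2.2,-143.9,21.5],"roll": 17.83,"jaw": 50},{"delta_pos": [-2.2,-143.9,21.5],"roll": 17.83,"jaw": 50},{"delta_pos": [-2.2,-143.9,21.5],"roll": 17.83,"jaw": 50},{"delta_pos": [-2.2,-143.9,21.5],"roll": 17.83,"jaw": 50},{"delta_pos": [-2.2,-143.9,21.5],"roll": 17.83,"jaw": 50},{"delta_pos": [-2.2,-143.9,21.5],"roll": 17.83,"jaw": 50},{"delta_pos": [-2.2,-143.9,21.5],"roll": 17.83,"jaw": 50},{"delta_pos": [-2.2,-143.9,21.5],"roll": 17.83,"jaw": 50}])

```text
time_s: 8.25
ee_pos: [584.4, -23.8, 220.4]
ee_rot: [-179.9, -0.0, 95.8]
force: [0.1, 0.1, 0.1]
gripper_width: 45.3
gripper_force: 0.0
```

```bash
python3 - <<'E'
from go import *
f=grab("wrist"); P=cloud(f); cv2.imwrite("pics/w2.png",f["img"])
rect("handle",P,120,140,jig(0,20.5),60); rect("bar",P,84,94,jig(0,80),80); rect("roofA",P,97,110,jig(6,186),80); rect("grip",P,140,175,jig(0,166),40)
b=jig(0,20.5); go(b[0],b[1],111,95.7)
E
```

```text
handle 1449 mean [584.1 -21.7 132.3] [584.5 -24. ] [13.8 80.1] 5.4 z 132.5
bar 3901 mean [578.1  44.8  88.9] [584.9  29.5] [ 41.  146.7] 4.9 z 88.9
roofA 1149 mean [580.4 111.4 103.8] [576.1 114.7] [44.9 27.6] 5.7 z 103.5
grip 1430 mean [570.4 115.5 161. ] [570.8 116.8] [49.5  9.6] 5.9 z 162.6
at [584.5 -23.8 220.7] yaw 95.75 t 8.3 | delta [-1.000e-01 -4.000e-01  1.097e+02] roll 0.01 rows>= 3
```

Call:
arm_command(rows=[{"delta_pos": [0,0,35],"roll": 0.02,"jaw": 45},{"delta_pos": [0,0,70],"roll": 0.02,"jaw": 45},{"delta_pos": [0,0,95],"roll": 0.02,"jaw": 45},{"delta_pos": [0,0,108],"roll": 0.02,"jaw": 45},{"delta_pos": [0,0,110],"roll": 0.02,"jaw": 45},{"delta_pos": [0,0,110],"roll": 0.02,"jaw": 30},{"delta_pos": [0,0,110],"roll": 0.02,"jaw": 20},{"delta_pos": [0,0,110],"roll": 0.02,"jaw": 5},{"delta_pos": [0,0,110],"roll": 0.02,"jaw": 0},{"delta_pos": [0,0,110],"roll": 0.02,"jaw": 0},{"delta_pos": [0,0,110],"roll": 0.02,"jaw": 0},{"delta_pos": [0,0,110],"roll": 0.02,"jaw": 0}], squeeze=40)

```text
time_s: 9.3
ee_pos: [584.9, -23.9, 112.6]
ee_rot: [179.9, 0.0, 95.6]
force: [-2.1, -0.4, 6.0]
gripper_width: 13.4
gripper_force: 40.0
```

Call:
arm_command(rows=[{"delta_pos": [0,0,-1],"roll": 0,"jaw": 0},{"delta_pos": [0,0,-2],"roll": 0,"jaw": 0},{"delta_pos": [0,-2,-2],"roll": 0,"jaw": 0},{"delta_pos": [0,-6,-2],"roll": 0,"jaw": 0},{"delta_pos": [0,-12,-2],"roll": 0,"jaw": 0},{"delta_pos": [0,-20,-2],"roll": 0,"jaw": 0},{"delta_pos": [0,-30,-2],"roll": 0,"jaw": 0},{"delta_pos": [0,-40,-2],"roll": 0,"jaw": 0},{"delta_pos": [0,-50,-2],"roll": 0,"jaw": 0},{"delta_pos": [0,-60,-2],"roll": 0,"jaw": 0},{"delta_pos": [0,-70,-2],"roll": 0,"jaw": 0},{"delta_pos": [0,-75,-2],"roll": 0,"jaw": 0},{"delta_pos": [0,-75,-2],"roll": 0,"jaw": 0}])

```text
time_s: 10.38
ee_pos: [508.5, -31.2, 113.6]
ee_rot: [-179.9, -0.0, 95.6]
force: [-0.7, -0.2, -4.9]
gripper_width: 13.7
gripper_force: 40.0
```

Call:
arm_command(rows=[{"delta_pos": [0,0,-15],"roll": 0,"jaw": 0},{"delta_pos": [0,0,-40],"roll": 0,"jaw": 0},{"delta_pos": [0,0,-70],"roll": 0,"jaw": 0},{"delta_pos": [0,0,-100],"roll": 0,"jaw": 0},{"delta_pos": [0,0,-115],"roll": 0,"jaw": 0},{"delta_pos": [0,0,-115],"roll": 0,"jaw": 0}])

```text
time_s: 10.88
ee_pos: [513.2, -31.3, 232.7]
ee_rot: [179.4, 0.1, 95.6]
force: [1.2, -0.2, -4.6]
gripper_width: 13.8
gripper_force: 40.0
```

```bash
python3 go.py 509 328 228 175.3
```

```text
at [513.2 -31.3 232.7] yaw 95.57 t 10.9 | delta [358.   30.7   4.3] roll -15.95 rows>= 12
```

Call:
arm_command(rows=[{"delta_pos": [10,1,2],"roll": -0.4,"jaw": 0},{"delta_pos": [25,3,3],"roll": -1.2,"jaw": 0},{"delta_pos": [50,6,3],"roll": -2.2,"jaw": 0},{"delta_pos": [75,8,3],"roll": -3.3,"jaw": 0},{"delta_pos": [100,10,3],"roll": -4.4,"jaw": 0},{"delta_pos": [125,12,3],"roll": -5.5,"jaw": 0},{"delta_pos": [150,14,3],"roll": -6.6,"jaw": 0},{"delta_pos": [175,16,3],"roll": -7.7,"jaw": 0},{"delta_pos": [200,18,3],"roll": -8.8,"jaw": 0},{"delta_pos": [225,20,3],"roll": -9.9,"jaw": 0},{"delta_pos": [250,22,3],"roll": -11,"jaw": 0},{"delta_pos": [275,24,3],"roll": -12.1,"jaw": 0},{"delta_pos": [300,26,3],"roll": -13.2,"jaw": 0},{"delta_pos": [325,28,3],"roll": -14.3,"jaw": 0},{"delta_pos": [345,30,3],"roll": -15.2,"jaw": 0},{"delta_pos": [355,31,3],"roll": -15.7,"jaw": 0},{"delta_pos": [358,31,3],"roll": -15.95,"jaw": 0},{"delta_pos": [358,31,3],"roll": -15.95,"jaw": 0}])

```text
time_s: 12.38
ee_pos: [505.0, 328.8, 222.9]
ee_rot: [-179.9, -0.2, 175.5]
force: [0.7, 0.6, -5.1]
gripper_width: 14.2
gripper_force: 40.0
```

```bash
python3 - <<'E'
from go import *
f=grab("top"); P=cloud(f); cv2.imwrite("pics/t3.png",f["img"])
g=env.state()["ee_pos"]; rect("bar",P,190,230,g[:2],260)
go(509,328,50,175.3)
f=grab("wrist"); cv2.imwrite("pics/w3.png",f["img"])
c=np.hstack([cv2.imread("pics/t3.png")[80:330,100:420],f["img"][:250,120:520]]); cv2.imwrite("pics/c3.png",c)
E
```

```text
bar 1027 mean [580.7 315.7 199.3] [546.3 321.6] [ 32.4 308.3] 85.4 z 199.2
at [505.3 328.  223.4] yaw 175.36 t 12.4 | delta [ -4.2   0.8 173.4] roll 0.01 rows>= 5
```

View pics/c3.png

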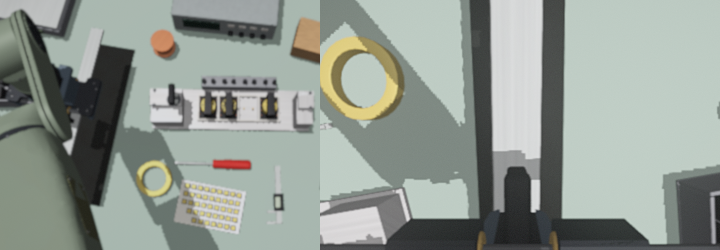

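Call:
arm_command(rows=[{"delta_pos": [-3,0,20],"roll": 0,"jaw": 0},{"delta_pos": [-3,0,50],"roll": 0,"jaw": 0},{"delta_pos": [-3,0,80],"roll": 0,"jaw": 0},{"delta_pos": [-3,0,110],"roll": 0,"jaw": 0},{"delta_pos": [-3,0,140],"roll": 0,"jaw": 0},{"delta_pos": [-3,0,160],"roll": 0,"jaw": 0},{"delta_pos": [-3,0,174],"roll": 0,"jaw": 0},{"delta_pos": [-3,0,180],"roll": 0,"jaw": 0},{"delta_pos": [-3,0,183],"roll": 0,"jaw": 0},{"delta_pos": [-3,0,186],"roll": 0,"jaw": 0},{"delta_pos": [-3,0,186],"roll": 0,"jaw": 0}])

```text
time_s: 13.4
ee_pos: [509.8, 327.9, 40.0]
ee_rot: [180.0, 0.1, 175.3]
force: [-1.1, -0.1, -3.9]
gripper_width: 13.7
gripper_force: 40.0
```

Call:
arm_command(rows=[{"delta_pos": [0,0,1],"roll": 0,"jaw": 0},{"delta_pos": [0,0,2],"roll": 0,"jaw": 0},{"delta_pos": [0,0,3],"roll": 0,"jaw": 0},{"delta_pos": [0,0,3.5],"roll": 0,"jaw": 0},{"delta_pos": [0,0,3.5],"roll": 0,"jaw": 0}])

```text
time_s: 13.82
ee_pos: [509.5, 328.1, 36.7]
ee_rot: [180.0, 0.1, 175.3]
force: [-1.4, -0.4, -0.9]
gripper_width: 13.9
gripper_force: 40.0
```

Call:
arm_command(rows=[{"delta_pos": [0,0,0.5],"roll": 0,"jaw": 0},{"delta_pos": [0,0,0.5],"roll": 0,"jaw": 25},{"delta_pos": [0,0,0.5],"roll": 0,"jaw": 45},{"delta_pos": [0,0,0.5],"roll": 0,"jaw": 45},{"delta_pos": [0,0,0.5],"roll": 0,"jaw": 45},{"delta_pos": [0,0,-20],"roll": 0,"jaw": 45},{"delta_pos": [0,0,-60],"roll": 0,"jaw": 45},{"delta_pos": [0,0,-100],"roll": 0,"jaw": 70},{"delta_pos": [0,0,-140],"roll": 0,"jaw": 90},{"delta_pos": [0,0,-180],"roll": 0,"jaw": 95},{"delta_pos": [0,0,-200],"roll": 0,"jaw": 95},{"delta_pos": [0,0,-200],"roll": 0,"jaw": 95}])

```text
time_s: 14.82
ee_pos: [511.8, 329.5, 242.3]
ee_rot: [179.6, 0.6, 175.3]
force: [0.3, 0.7, 0.3]
gripper_width: 71.5
gripper_force: 0.0
```

```bash
python3 - <<'E'
from go import *
f=grab("wrist"); P=cloud(f); rect("handle",P,40,60,(509,328),60); rect("barvis",P,8,20,(509,328),250)
f=grab("top"); P=cloud(f); cv2.imwrite("pics/t4.png",f["img"])
rect("bar",P,9,20,(509,328),230)
for y in [81,27,-27,-81]: rect("T%d"%y,P,66,84,jig(0,y),45)
b=jig(0,-81); go(b[0],b[1],240,JY)
b=jig(0,81); go(b[0],b[1],240,95.7)
E
```

```text
handle 802 mean [508.1 327.8  56.4] [509.4 327.6] [13.2 80. ] 85.4 z 56.5
barvis 6722 mean [469.4 306.3  13. ] [497.5 316.7] [467.5 336.3] 51.9 z 12.8
bar 1391 mean [512.6 308.   13.4] [497.4 301.1] [394.2 322.2] 44.9 z 13.3
T81 161 mean [575.5  33.6  76.3] [575.5  33.7] [59.7 18.1] 4.8 z 76.5
T27 179 mean [580.  -19.9  75.8] [578.8  -1.2] [60.3 56.5] 6.0 z 75.9
T-27 11 mean [585.1 -28.9  76.3] [584.6 -28.9] [26.5  0.2] 6.0 z 76.7
T-81 181 mean [ 591.2 -127.5   76.2] [ 591.4 -127.6] [58.4 18.2] 4.9 z 76.4
at [509.4 328.  236.4] yaw 175.32 t 14.9 | delta [-121.4 -444.6   -3.9] roll 33.92 rows>= 24
at [509.4 328.  236.4] yaw 175.32 t 14.9 | delta [ -92.2 -285.3   -3.8] roll 15.92 rows>= 12
```

Call:
arm_command(rows=[{"delta_pos": [-92.2,-285.3,-4],"roll": 15.92,"jaw": 95},{"delta_pos": [-92.2,-285.3,-4],"roll": 15.92,"jaw": 95},{"delta_pos": [-92.2,-285.3,-4],"roll": 15.92,"jaw": 95},{"delta_pos": [-92.2,-285.3,-4],"roll": 15.92,"jaw": 95},{"delta_pos": [-92.2,-285.3,-4],"roll": 15.92,"jaw": 95},{"delta_pos": [-92.2,-285.3,-4],"roll": 15.92,"jaw": 95},{"delta_pos": [-92.2,-285.3,-4],"roll": 15.92,"jaw": 95},{"delta_pos": [-92.2,-285.3,-4],"roll": 15.92,"jaw": 95},{"delta_pos": [-92.2,-285.3,-4],"roll": 15.92,"jaw": 95},{"delta_pos": [-92.2,-285.3,-4],"roll": 15.92,"jaw": 95},{"delta_pos": [-92.2,-285.3,-4],"roll": 15.92,"jaw": 95},{"delta_pos": [-92.2,-285.3,-4],"roll": 15.92,"jaw": 95},{"delta_pos": [-92.2,-285.3,-4],"roll": 15.92,"jaw": 95},{"delta_pos": [-92.2,-285.3,-4],"roll": 15.92,"jaw": 95},{"delta_pos": [-92.2,-285.3,-4],"roll": 15.92,"jaw": 95}])

```text
time_s: 16.17
ee_pos: [577.6, 36.2, 239.2]
ee_rot: [-179.9, 0.0, 95.8]
force: [-0.2, -0.0, 0.2]
gripper_width: 86.6
gripper_force: 0.0
```

```bash
python3 - <<'E'
from go import *
f=grab("wrist"); P=cloud(f)
rect("T81",P,66,84,jig(0,81),34); rect("T81core-mid",P,70,84,jig(0,81),20)
go(577.9,36.3,57,95.7)
E
```

```text
T81 933 mean [578.3  37.6  75.4] [578.7  36.9] [59.7 18.4] 4.2 z 75.8
T81core-mid 584 mean [578.   37.2  75.7] [577.7  37.1] [39.6 18.1] 5.8 z 75.9
at [577.7  36.2 239.5] yaw 95.81 t 16.2 | delta [1.000e-01 4.000e-01 1.825e+02] roll 0.02 rows>= 5
```

Call:
arm_command(rows=[{"delta_pos": [0.5,0.6,40],"roll": 0.02,"jaw": 95},{"delta_pos": [0.5,0.6,80],"roll": 0.02,"jaw": 95},{"delta_pos": [0.5,0.6,120],"roll": 0.02,"jaw": 95},{"delta_pos": [0.5,0.6,150],"roll": 0.02,"jaw": 95},{"delta_pos": [0.5,0.6,170],"roll": 0.02,"jaw": 95},{"delta_pos": [0.5,0.6,180],"roll": 0.02,"jaw": 95},{"delta_pos": [0.5,0.6,183],"roll": 0.02,"jaw": 95},{"delta_pos": [0.5,0.6,183],"roll": 0.02,"jaw": 80},{"delta_pos": [0.5,0.6,183],"roll": 0.02,"jaw": 70},{"delta_pos": [0.5,0.6,183],"roll": 0.02,"jaw": 60},{"delta_pos": [0.5,0.6,183],"roll": 0.02,"jaw": 55},{"delta_pos": [0.5,0.6,183],"roll": 0.02,"jaw": 55},{"delta_pos": [0.5,0.6,183],"roll": 0.02,"jaw": 55}], squeeze=25)

```text
time_s: 17.3
ee_pos: [578.1, 36.5, 58.3]
ee_rot: [180.0, 0.0, 95.6]
force: [-1.7, -0.6, 6.8]
gripper_width: 59.8
gripper_force: 25.0
```

Call:
arm_command(rows=[{"delta_pos": [0,0,-5],"roll": 0,"jaw": 55},{"delta_pos": [0,0,-15],"roll": 0,"jaw": 55},{"delta_pos": [0,0,-35],"roll": 0,"jaw": 55},{"delta_pos": [0,0,-60],"roll": 0,"jaw": 55},{"delta_pos": [0,0,-85],"roll": 0,"jaw": 55},{"delta_pos": [0,0,-110],"roll": 0,"jaw": 55},{"delta_pos": [0,0,-130],"roll": 0,"jaw": 55},{"delta_pos": [0,0,-142],"roll": 0,"jaw": 55},{"delta_pos": [0,0,-145],"roll": 0,"jaw": 55}], squeeze=35)

```text
time_s: 18.05
ee_pos: [579.9, 36.8, 205.3]
ee_rot: [179.7, 0.0, 95.6]
force: [0.5, 0.9, -2.2]
gripper_width: 59.5
gripper_force: 35.0
```

```bash
python3 go.py 425.3 -369.3 202 84.2
```

```text
at [579.9  36.8 205.3] yaw 95.62 t 18.1 | delta [-389.  -193.7    2.2] roll 2.28 rows>= 11
```

Call:
arm_command(rows=[{"delta_pos": [-10,-5,2],"roll": 0.1,"jaw": 55},{"delta_pos": [-30,-15,2],"roll": 0.2,"jaw": 55},{"delta_pos": [-57,-28,2],"roll": 0.3,"jaw": 55},{"delta_pos": [-85,-42,2],"roll": 0.5,"jaw": 55},{"delta_pos": [-113,-56,2],"roll": 0.7,"jaw": 55},{"delta_pos": [-141,-70,2],"roll": 0.9,"jaw": 55},{"delta_pos": [-169,-84,2],"roll": 1.1,"jaw": 55},{"delta_pos": [-197,-98,2],"roll": 1.3,"jaw": 55},{"delta_pos": [-225,-112,2],"roll": 1.5,"jaw": 55},{"delta_pos": [-253,-126,2],"roll": 1.7,"jaw": 55},{"delta_pos": [-281,-140,2],"roll": 1.9,"jaw": 55},{"delta_pos": [-309,-154,2],"roll": 2,"jaw": 55},{"delta_pos": [-337,-168,2],"roll": 2.1,"jaw": 55},{"delta_pos": [-362,-181,2],"roll": 2.2,"jaw": 55},{"delta_pos": [-380,-190,2],"roll": 2.28,"jaw": 55},{"delta_pos": [-387,-193,2],"roll": 2.28,"jaw": 55},{"delta_pos": [-389,-194,2],"roll": 2.28,"jaw": 55},{"delta_pos": [-389,-194,2],"roll": 2.28,"jaw": 55},{"delta_pos": [-389,-194,2],"roll": 2.28,"jaw": 55}])

```text
time_s: 19.63
ee_pos: [423.3, -368.4, 199.4]
ee_rot: [-179.9, -0.1, 84.2]
force: [-0.3, -0.0, -3.3]
gripper_width: 59.8
gripper_force: 35.0
```

```bash
python3 - <<'E'
from go import *
f=grab("wrist"); P=cloud(f); cv2.imwrite("pics/w5.png",f["img"])
np.save("w5.npy",P); rect("tray",P,14,28,(463,-345),120); rect("T",P,200,235,(425,-369),60)
f=grab("top"); P2=cloud(f);np.save("t5.npy",P2); print(env.state()["ee_pos"])
E
```

```text
tray 2425 mean [ 472.2 -334.6   20.3] [ 461.7 -345.4] [116.5 143.7] 84.4 z 20.9
T 3693 mean [ 424.6 -359.7  216. ] [ 423.8 -368.3] [34.8 80.9] 84.2 z 216.5
[ 423.73711985 -368.2855107   199.74958901]
```

View pics/w5.png

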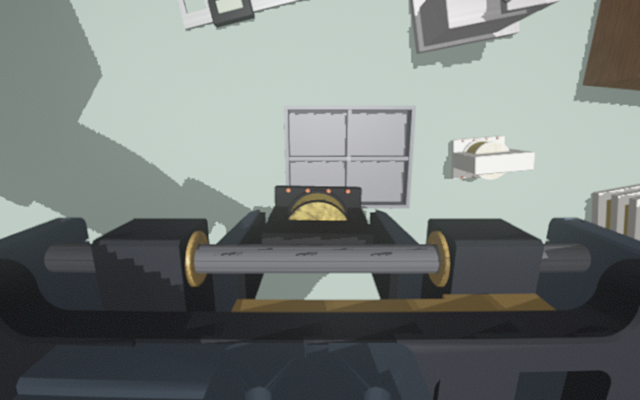

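```bash
python3 go.py 424.1 -370.3 75 84.4
```

```text
at [ 423.7 -368.3  199.7] yaw 84.3 t 19.7 | delta [ -2.1   0.6 124.7] roll -0.02 rows>= 3
```

Call:
arm_command(rows=[{"delta_pos": [-1,0.4,15],"roll": -0.02,"jaw": 55},{"delta_pos": [-2.1,0.6,40],"roll": -0.02,"jaw": 55},{"delta_pos": [-2.1,0.6,70],"roll": -0.02,"jaw": 55},{"delta_pos": [-2.1,0.6,95],"roll": -0.02,"jaw": 55},{"delta_pos": [-2.1,0.6,112],"roll": -0.02,"jaw": 55},{"delta_pos": [-2.1,0.6,122],"roll": -0.02,"jaw": 55},{"delta_pos": [-2.1,0.6,125],"roll": -0.02,"jaw": 55},{"delta_pos": [-2.1,0.6,125],"roll": -0.02,"jaw": 55},{"delta_pos": [-2.1,0.6,125],"roll": -0.02,"jaw": 55}])

```text
time_s: 20.48
ee_pos: [424.8, -372.0, 76.1]
ee_rot: [179.9, 0.1, 84.4]
force: [-0.6, -0.4, -2.7]
gripper_width: 59.5
gripper_force: 35.0
```

```bash
python3 - <<'E'
from go import *
f=grab("wrist"); P=cloud(f); cv2.imwrite("pics/w6.png",f["img"])
rect("tray",P,14,28,(463,-345),120); rect("Ttop",P,86,100,(425,-369),33)
go(424.1,-370.3,50.3,84.4)
E
```

```text
tray 5343 mean [ 468.7 -325.3   20.2] [ 486.1 -346.8] [114.2 193.2] 84.1 z 20.7
Ttop 1916 mean [ 425.4 -364.7   92.6] [ 425.9 -368.6] [27.9 61.5] 87.2 z 93.3
at [ 424.8 -372.2   76.4] yaw 84.34 t 20.5 | delta [ 1.9 -1.  26.1] roll -0.01 rows>= 1
```

Call:
arm_command(rows=[{"delta_pos": [1.8,-0.7,0],"roll": 0,"jaw": 55},{"delta_pos": [1.8,-0.7,6],"roll": 0,"jaw": 55},{"delta_pos": [1.8,-0.7,10],"roll": 0,"jaw": 55},{"delta_pos": [1.8,-0.7,14],"roll": 0,"jaw": 55},{"delta_pos": [1.8,-0.7,18],"roll": 0,"jaw": 55},{"delta_pos": [1.8,-0.7,21],"roll": 0,"jaw": 55},{"delta_pos": [1.8,-0.7,23],"roll": 0,"jaw": 55},{"delta_pos": [1.8,-0.7,23],"roll": 0,"jaw": 55}])

```text
time_s: 21.2
ee_pos: [423.0, -369.6, 51.3]
ee_rot: [-179.9, -0.0, 84.3]
force: [-0.4, -0.2, -3.3]
gripper_width: 59.6
gripper_force: 35.0
```

Call:
arm_command(rows=[{"delta_pos": [0,0.4,1],"roll": 0,"jaw": 55},{"delta_pos": [0,0.4,2],"roll": 0,"jaw": 55},{"delta_pos": [0,0.4,2],"roll": 0,"jaw": 55}])

```text
time_s: 21.45
ee_pos: [423.9, -370.1, 50.3]
ee_rot: [180.0, 0.0, 84.3]
force: [0.9, -0.4, -1.8]
gripper_width: 59.7
gripper_force: 35.0
```

Call:
arm_command(rows=[{"delta_pos": [0,0,0.5],"roll": 0,"jaw": 62},{"delta_pos": [0,0,0.5],"roll": 0,"jaw": 70},{"delta_pos": [0,0,0.5],"roll": 0,"jaw": 80},{"delta_pos": [0,0,0],"roll": 0,"jaw": 85},{"delta_pos": [0,0,0],"roll": 0,"jaw": 85},{"delta_pos": [0,0,-30],"roll": 0,"jaw": 85},{"delta_pos": [0,0,-70],"roll": 0,"jaw": 85},{"delta_pos": [0,0,-110],"roll": 0,"jaw": 60},{"delta_pos": [0,0,-150],"roll": 0,"jaw": 45},{"delta_pos": [0,0,-170],"roll": 0,"jaw": 45},{"delta_pos": [0,0,-170],"roll": 0,"jaw": 45}])

```text
time_s: 22.37
ee_pos: [426.0, -371.8, 225.9]
ee_rot: [179.5, 0.4, 84.3]
force: [0.1, 0.4, -0.3]
gripper_width: 53.8
gripper_force: 0.0
```

```bash
python3 - <<'E'
from go import *
f=grab("wrist"); P=cloud(f); cv2.imwrite("pics/w7.png",f["img"])
rect("tray",P,14,28,(463,-345),120); rect("Ttop",P,60,80,(425,-369),40)
b=jig(0,27); go(b[0],b[1],220,5.7); print(b)
f=grab("top"); P=cloud(f)
for y in [27,-81]: rect("T%d"%y,P,66,84,jig(0,y),35)
E
```

```text
tray 2956 mean [ 459.1 -345.8   19.9] [ 461.8 -345.1] [116.  143.5] 84.4 z 20.5
Ttop 948 mean [ 424.9 -369.1   67.5] [ 425.  -369.8] [18.5 58.9] 83.2 z 67.8
at [ 424.8 -370.8  222.7] yaw 84.32 t 22.4 | delta [367.2 122.8   2. ] roll 15.72 rows>= 11
[583.31836676 -17.53349961]
T27 173 mean [580.  -21.3  76. ] [580.9 -20.4] [60.8 17.8] 5.9 z 76.1
T-81 182 mean [ 591.2 -127.6   75.8] [ 592.2 -127.7] [59.8 17.8] 5.0 z 76.1
```

Call:
arm_command(rows=[{"delta_pos": [367.2,122.8,2],"roll": 15.72,"jaw": 45},{"delta_pos": [367.2,122.8,2],"roll": 15.72,"jaw": 45},{"delta_pos": [367.2,122.8,2],"roll": 15.72,"jaw": 45},{"delta_pos": [367.2,122.8,2],"roll": 15.72,"jaw": 45},{"delta_pos": [367.2,122.8,2],"roll": 15.72,"jaw": 45},{"delta_pos": [367.2,122.8,2],"roll": 15.72,"jaw": 45},{"delta_pos": [367.2,122.8,2],"roll": 15.72,"jaw": 45},{"delta_pos": [367.2,122.8,2],"roll": 15.72,"jaw": 45},{"delta_pos": [367.2,122.8,2],"roll": 15.72,"jaw": 45},{"delta_pos": [367.2,122.8,2],"roll": 15.72,"jaw": 45},{"delta_pos": [367.2,122.8,2],"roll": 15.72,"jaw": 45},{"delta_pos": [367.2,122.8,2],"roll": 15.72,"jaw": 45},{"delta_pos": [367.2,122.8,2],"roll": 15.72,"jaw": 45},{"delta_pos": [367.2,122.8,2],"roll": 15.72,"jaw": 45}])

```text
time_s: 23.63
ee_pos: [581.3, -16.4, 215.9]
ee_rot: [-180.0, 0.2, 5.9]
force: [0.5, -0.3, 0.5]
gripper_width: 40.9
gripper_force: 0.0
```

```bash
python3 - <<'E'
from go import *
f=grab("wrist"); P=cloud(f); cv2.imwrite("pics/w8.png",f["img"])
rect("T27",P,66,84,jig(0,27),40); rect("T27m",P,66,84,jig(0,27),15)
b=jig(0,27); go(b[0],b[1],57,5.7)
E
```

```text
T27 1037 mean [584.4 -18.   75.7] [583.3 -18. ] [59.5 18. ] 6.2 z 75.8
T27m 472 mean [583.6 -18.   75.8] [583.3 -18.1] [28.9 17.6] 5.6 z 75.8
at [581.4 -16.8 216.3] yaw 5.84 t 23.7 | delta [  2.3   1.  159.3] roll 0.03 rows>= 4
```

Call:
arm_command(rows=[{"delta_pos": [2,1.3,35],"roll": 0.03,"jaw": 45},{"delta_pos": [2,1.3,75],"roll": 0.03,"jaw": 45},{"delta_pos": [2,1.3,110],"roll": 0.03,"jaw": 45},{"delta_pos": [2,1.3,140],"roll": 0.03,"jaw": 45},{"delta_pos": [2,1.3,155],"roll": 0.03,"jaw": 45},{"delta_pos": [2,1.3,160],"roll": 0.03,"jaw": 45},{"delta_pos": [2,1.3,160],"roll": 0.03,"jaw": 45},{"delta_pos": [2,1.3,160],"roll": 0.03,"jaw": 45}])

```text
time_s: 24.35
ee_pos: [585.0, -18.1, 58.7]
ee_rot: [180.0, -0.1, 5.6]
force: [-0.6, -0.3, 0.8]
gripper_width: 41.1
gripper_force: 0.0
```

Call:
arm_command(rows=[{"delta_pos": [-1.5,0,0.7],"roll": 0,"jaw": 30},{"delta_pos": [-1.5,0,0.7],"roll": 0,"jaw": 20},{"delta_pos": [-1.5,0,0.7],"roll": 0,"jaw": 10},{"delta_pos": [-1.5,0,0.7],"roll": 0,"jaw": 5},{"delta_pos": [-1.5,0,0.7],"roll": 0,"jaw": 5},{"delta_pos": [-1.5,0,0.7],"roll": 0,"jaw": 5}], squeeze=30)

```text
time_s: 24.85
ee_pos: [583.4, -17.7, 58.1]
ee_rot: [180.0, -0.1, 5.6]
force: [-0.9, 1.3, 3.8]
gripper_width: 18.0
gripper_force: 30.0
```

Call:
arm_command(rows=[{"delta_pos": [0,0,-5],"roll": 0,"jaw": 5},{"delta_pos": [0,0,-15],"roll": 0,"jaw": 5},{"delta_pos": [0,0,-35],"roll": 0,"jaw": 5},{"delta_pos": [0,0,-60],"roll": 0,"jaw": 5},{"delta_pos": [0,0,-85],"roll": 0,"jaw": 5},{"delta_pos": [0,0,-110],"roll": 0,"jaw": 5},{"delta_pos": [0,0,-130],"roll": 0,"jaw": 5},{"delta_pos": [0,0,-142],"roll": 0,"jaw": 5},{"delta_pos": [0,0,-145],"roll": 0,"jaw": 5},{"delta_pos": [0,0,-145],"roll": 0,"jaw": 5}])

```text
time_s: 25.68
ee_pos: [583.0, -17.9, 203.2]
ee_rot: [180.0, -0.1, 5.6]
force: [-0.3, -0.5, -3.2]
gripper_width: 18.0
gripper_force: 30.0
```

```bash
cat > cell.py <<'E'
from go import *
import sys
TR=np.array([461.7,-345.3]); TY=-5.6
def cell(n):
    x,y={1:(-35,-28),2:(-35,28),3:(35,-28),4:(35,28)}[n]; a=np.radians(TY)
    return TR+x*np.array([np.cos(a),np.sin(a)])+y*np.array([-np.sin(a),np.cos(a)])
if __name__=="__main__":
    c=cell(int(sys.argv[1])); a=np.radians(TY); off=float(sys.argv[3])
    print(c); c=c-off*np.array([np.cos(a),np.sin(a)]); go(c[0],c[1],float(sys.argv[2]),TY)
E
python3 cell.py 2 200 0
```

```text
[ 429.59936219 -314.01823131]
at [583.  -17.9 203.2] yaw 5.57 t 25.7 | delta [-181.4  279.8    3. ] roll 2.23 rows>= 8
```

Call:
arm_command(rows=[{"delta_pos": [-5,8,2],"roll": 0,"jaw": 5},{"delta_pos": [-16,25,2],"roll": 0.2,"jaw": 5},{"delta_pos": [-32,50,2],"roll": 0.4,"jaw": 5},{"delta_pos": [-49,76,2],"roll": 0.6,"jaw": 5},{"delta_pos": [-66,102,2],"roll": 0.8,"jaw": 5},{"delta_pos": [-83,128,2],"roll": 1,"jaw": 5},{"delta_pos": [-100,154,2],"roll": 1.2,"jaw": 5},{"delta_pos": [-117,180,2],"roll": 1.4,"jaw": 5},{"delta_pos": [-134,206,2],"roll": 1.7,"jaw": 5},{"delta_pos": [-150,232,2],"roll": 2,"jaw": 5},{"delta_pos": [-165,255,2],"roll": 2.2,"jaw": 5},{"delta_pos": [-176,271,2],"roll": 2.23,"jaw": 5},{"delta_pos": [-180,278,2],"roll": 2.23,"jaw": 5},{"delta_pos": [-181.4,279.8,2],"roll": 2.23,"jaw": 5},{"delta_pos": [-181.4,279.8,30],"roll": 2.23,"jaw": 5},{"delta_pos": [-181.4,279.8,60],"roll": 2.23,"jaw": 5},{"delta_pos": [-181.4,279.8,90],"roll": 2.23,"jaw": 5},{"delta_pos": [-181.4,279.8,115],"roll": 2.23,"jaw": 5},{"delta_pos": [-181.4,279.8,125],"roll": 2.23,"jaw": 5},{"delta_pos": [-181.4,279.8,125],"roll": 2.23,"jaw": 5}])

```text
time_s: 27.35
ee_pos: [428.0, -311.7, 74.5]
ee_rot: [-179.8, 0.3, -5.5]
force: [0.0, -0.4, -3.1]
gripper_width: 18.4
gripper_force: 30.0
```

Call:
arm_command(rows=[{"delta_pos": [0,0,0],"roll": 0,"jaw": 5},{"delta_pos": [0,0,0],"roll": 0,"jaw": 5},{"delta_pos": [0,0,0],"roll": 0,"jaw": 5}])

```text
time_s: 27.6
ee_pos: [430.7, -314.6, 79.0]
ee_rot: [179.9, -0.2, -5.6]
force: [0.2, 0.6, -2.7]
gripper_width: 17.7
gripper_force: 30.0
```

```bash
python3 cell.py 2 50.1 0; python3 - <<'E'
from go import *
f=grab("wrist"); P=cloud(f); cv2.imwrite("pics/w9.png",f["img"])
rect("tray",P,14,28,(461,-345),95); rect("T1",P,60,80,(425,-369),40); rect("held",P,86,105,(429.6,-314),40)
f=grab("top"); P=cloud(f)
rect("T-81",P,66,84,(592,-127),40)
E
```

```text
[ 429.59936219 -314.01823131]
at [ 430.7 -314.6   79. ] yaw -5.56 t 27.6 | delta [-1.3 -0.5 28.9] roll 0.01 rows>= 1
tray 6026 mean [ 483.2 -352.    19.9] [ 474.2 -347.1] [116.7 118. ] 84.5 z 20.2
T1 1068 mean [ 445.1 -371.4   67.2] [ 443.6 -372. ] [18.2 22.4] 84.4 z 67.7
held 3031 mean [ 437.8 -316.    96.6] [ 431.4 -319.2] [61.  37.2] 7.1 z 96.8
T-81 183 mean [ 591.1 -127.6   76.2] [ 592.1 -127.7] [60.6 17.9] 5.5 z 76.9
```

Call:
arm_command(rows=[{"delta_pos": [-0.8,-0.3,4],"roll": 0,"jaw": 5},{"delta_pos": [-0.8,-0.3,8],"roll": 0,"jaw": 5},{"delta_pos": [-0.8,-0.3,12],"roll": 0,"jaw": 5},{"delta_pos": [-0.8,-0.3,16],"roll": 0,"jaw": 5},{"delta_pos": [-0.8,-0.3,20],"roll": 0,"jaw": 5},{"delta_pos": [-0.8,-0.3,24],"roll": 0,"jaw": 5},{"delta_pos": [-0.8,-0.3,27],"roll": 0,"jaw": 5},{"delta_pos": [-0.8,-0.3,28],"roll": 0,"jaw": 5},{"delta_pos": [-0.8,-0.3,28],"roll": 0,"jaw": 5},{"delta_pos": [-0.8,-0.3,28],"roll": 0,"jaw": 5}])

```text
time_s: 28.53
ee_pos: [428.6, -313.1, 50.0]
ee_rot: [-180.0, 0.0, -5.6]
force: [-1.9, 2.1, 4.8]
gripper_width: 17.9
gripper_force: 30.0
```

Call:
arm_command(rows=[{"delta_pos": [0,0,0],"roll": 0,"jaw": 20},{"delta_pos": [0,0,0],"roll": 0,"jaw": 30},{"delta_pos": [0,0,0],"roll": 0,"jaw": 38},{"delta_pos": [0,0,0],"roll": 0,"jaw": 38},{"delta_pos": [0,0,-20],"roll": 0,"jaw": 38},{"delta_pos": [0,0,-60],"roll": 0,"jaw": 38},{"delta_pos": [0,0,-100],"roll": 0,"jaw": 40},{"delta_pos": [0,0,-140],"roll": 0,"jaw": 45},{"delta_pos": [0,0,-165],"roll": 0,"jaw": 45},{"delta_pos": [0,0,-165],"roll": 0,"jaw": 45},{"delta_pos": [0,0,-165],"roll": 0,"jaw": 45}])

```text
time_s: 29.45
ee_pos: [429.5, -314.1, 215.8]
ee_rot: [179.9, -0.2, -5.6]
force: [-0.2, -0.2, -0.3]
gripper_width: 41.0
gripper_force: 0.0
```

```bash
python3 - <<'E'
from cell import *
f=grab("wrist"); P=cloud(f); cv2.imwrite("pics/w10.png",f["img"])
rect("T1",P,60,80,cell(1),25); rect("T2",P,60,80,cell(2),25); print(cell(1),cell(2))
b=jig(0,-81); go(b[0],b[1],220,5.7); print(b)
f=grab("top"); P=cloud(f)
rect("T-81",P,66,84,(592,-127),40)
E
```

```text
T1 802 mean [ 424.7 -369.7   67.7] [ 424.2 -370.2] [18.5 48.7] 83.3 z 67.8
T2 769 mean [ 429.9 -313.7   67.9] [ 429.4 -313.7] [17.2 49.6] 84.1 z 68.0
[ 424.13471981 -369.75096571] [ 429.59936219 -314.01823131]
at [ 428.6 -313.4  214.1] yaw -5.58 t 29.5 | delta [ 146.4 -203.6   -6. ] roll -2.26 rows>= 7
[ 594.04489973 -124.99950117]
T-81 183 mean [ 590.9 -127.6   75.9] [ 591.9 -127.8] [60.3 18. ] 5.3 z 76.5
```

Both seated. To the third (nest y = -81).

Call:
arm_command(rows=[{"delta_pos": [146.4,-203.6,-3],"roll": -2.26,"jaw": 45},{"delta_pos": [146.4,-203.6,-3],"roll": -2.26,"jaw": 45},{"delta_pos": [146.4,-203.6,-3],"roll": -2.26,"jaw": 45},{"delta_pos": [146.4,-203.6,-3],"roll": -2.26,"jaw": 45},{"delta_pos": [146.4,-203.6,-3],"roll": -2.26,"jaw": 45},{"delta_pos": [146.4,-203.6,-3],"roll": -2.26,"jaw": 45},{"delta_pos": [146.4,-203.6,-3],"roll": -2.26,"jaw": 45},{"delta_pos": [146.4,-203.6,-3],"roll": -2.26,"jaw": 45},{"delta_pos": [146.4,-203.6,-3],"roll": -2.26,"jaw": 45},{"delta_pos": [146.4,-203.6,-3],"roll": -2.26,"jaw": 45},{"delta_pos": [146.4,-203.6,-3],"roll": -2.26,"jaw": 45}])

```text
time_s: 30.47
ee_pos: [593.2, -126.4, 216.9]
ee_rot: [180.0, 0.1, 5.6]
force: [-0.7, 0.3, 0.6]
gripper_width: 41.3
gripper_force: 0.0
```

```bash
python3 - <<'E'
from go import *
f=grab("wrist"); P=cloud(f)
b=jig(0,-81); rect("T",P,66,84,b,40); go(b[0],b[1],58,5.7)
E
```

```text
T 984 mean [ 595.5 -125.5   75.8] [ 594.7 -125.9] [60.  17.4] 5.3 z 75.8
at [ 593.3 -126.4  217.1] yaw 5.61 t 30.5 | delta [  1.   -1.3 159.1] roll -0.02 rows>= 4
```

Call:
arm_command(rows=[{"delta_pos": [1,-0.6,35],"roll": 0,"jaw": 45},{"delta_pos": [1,-0.6,75],"roll": 0,"jaw": 45},{"delta_pos": [1,-0.6,110],"roll": 0,"jaw": 45},{"delta_pos": [1,-0.6,140],"roll": 0,"jaw": 45},{"delta_pos": [1,-0.6,155],"roll": 0,"jaw": 45},{"delta_pos": [1,-0.6,160],"roll": 0,"jaw": 45},{"delta_pos": [1,-0.6,160],"roll": 0,"jaw": 45},{"delta_pos": [1,-0.6,160],"roll": 0,"jaw": 30},{"delta_pos": [1,-0.6,160],"roll": 0,"jaw": 20},{"delta_pos": [1,-0.6,160],"roll": 0,"jaw": 10},{"delta_pos": [1,-0.6,160],"roll": 0,"jaw": 5},{"delta_pos": [1,-0.6,160],"roll": 0,"jaw": 5},{"delta_pos": [1,-0.6,160],"roll": 0,"jaw": 5}], squeeze=30)

```text
time_s: 31.6
ee_pos: [596.0, -124.7, 58.7]
ee_rot: [179.9, -0.1, 5.7]
force: [-0.7, -0.1, 6.5]
gripper_width: 17.9
gripper_force: 30.0
```

Call:
arm_command(rows=[{"delta_pos": [0,0,-5],"roll": 0,"jaw": 5},{"delta_pos": [0,0,-15],"roll": 0,"jaw": 5},{"delta_pos": [0,0,-35],"roll": 0,"jaw": 5},{"delta_pos": [0,0,-60],"roll": 0,"jaw": 5},{"delta_pos": [0,0,-85],"roll": 0,"jaw": 5},{"delta_pos": [0,0,-110],"roll": 0,"jaw": 5},{"delta_pos": [0,0,-130],"roll": 0,"jaw": 5},{"delta_pos": [0,0,-142],"roll": 0,"jaw": 5},{"delta_pos": [0,0,-145],"roll": 0,"jaw": 5},{"delta_pos": [0,0,-145],"roll": 0,"jaw": 5}])

```text
time_s: 32.43
ee_pos: [595.3, -124.4, 203.1]
ee_rot: [180.0, -0.1, 5.7]
force: [0.6, 0.6, -2.9]
gripper_width: 17.9
gripper_force: 30.0
```

```bash
python3 cell.py 4 200 0.8
```

```text
[ 499.26528019 -320.84903429]
at [ 595.3 -124.4  203.1] yaw 5.72 t 32.4 | delta [-115.9  185.7    3.1] roll 2.26 rows>= 6
```

Call:
arm_command(rows=[{"delta_pos": [-5,8,2],"roll": 0.1,"jaw": 5},{"delta_pos": [-15,25,2],"roll": 0.3,"jaw": 5},{"delta_pos": [-30,49,2],"roll": 0.6,"jaw": 5},{"delta_pos": [-46,75,2],"roll": 0.9,"jaw": 5},{"delta_pos": [-62,101,2],"roll": 1.2,"jaw": 5},{"delta_pos": [-78,127,2],"roll": 1.5,"jaw": 5},{"delta_pos": [-93,152,2],"roll": 1.8,"jaw": 5},{"delta_pos": [-105,172,2],"roll": 2.1,"jaw": 5},{"delta_pos": [-112,183,2],"roll": 2.26,"jaw": 5},{"delta_pos": [-114,185.7,2],"roll": 2.26,"jaw": 5},{"delta_pos": [-114,185.7,25],"roll": 2.26,"jaw": 5},{"delta_pos": [-114,185.7,55],"roll": 2.26,"jaw": 5},{"delta_pos": [-114,185.7,85],"roll": 2.26,"jaw": 5},{"delta_pos": [-114,185.7,110],"roll": 2.26,"jaw": 5},{"delta_pos": [-114,185.7,124],"roll": 2.26,"jaw": 5},{"delta_pos": [-114,185.7,124],"roll": 2.26,"jaw": 5},{"delta_pos": [-114,185.7,124],"roll": 2.26,"jaw": 5},{"delta_pos": [-114,185.7,124],"roll": 2.26,"jaw": 5},{"delta_pos": [-114,185.7,124],"roll": 2.26,"jaw": 5}])

```text
time_s: 34.02
ee_pos: [501.4, -320.8, 79.8]
ee_rot: [179.9, -0.2, -5.6]
force: [0.7, -0.5, -2.8]
gripper_width: 17.9
gripper_force: 30.0
```

```bash
python3 cell.py 4 50.4 -1; python3 - <<'E'
from cell import *
f=grab("wrist"); P=cloud(f)
rect("T1",P,60,80,cell(1),25); rect("T2",P,60,80,cell(2),25); 
E
```

```text
[ 499.26528019 -320.84903429]
at [ 501.4 -320.8   79.8] yaw -5.55 t 34.0 | delta [-1.2  0.2 29.4] roll 0.01 rows>= 1
```

Call:
arm_command(rows=[{"delta_pos": [-1,0.1,4],"roll": 0,"jaw": 5},{"delta_pos": [-1,0.1,8],"roll": 0,"jaw": 5},{"delta_pos": [-1,0.1,12],"roll": 0,"jaw": 5},{"delta_pos": [-1,0.1,16],"roll": 0,"jaw": 5},{"delta_pos": [-1,0.1,20],"roll": 0,"jaw": 5},{"delta_pos": [-1,0.1,24],"roll": 0,"jaw": 5},{"delta_pos": [-1,0.1,27],"roll": 0,"jaw": 5},{"delta_pos": [-1,0.1,28.5],"roll": 0,"jaw": 5},{"delta_pos": [-1,0.1,28.5],"roll": 0,"jaw": 5},{"delta_pos": [-1,0.1,28.5],"roll": 0,"jaw": 5}])

```text
time_s: 34.9
ee_pos: [499.0, -320.4, 50.7]
ee_rot: [-180.0, 0.0, -5.6]
force: [-3.6, 1.0, 4.8]
gripper_width: 17.9
gripper_force: 30.0
```

Seated at the right height (50.7, force upward). Release and rise.

Call:
arm_command(rows=[{"delta_pos": [0,0,0],"roll": 0,"jaw": 20},{"delta_pos": [0,0,0],"roll": 0,"jaw": 30},{"delta_pos": [0,0,0],"roll": 0,"jaw": 38},{"delta_pos": [0,0,0],"roll": 0,"jaw": 38},{"delta_pos": [0,0,-20],"roll": 0,"jaw": 38},{"delta_pos": [0,0,-60],"roll": 0,"jaw": 38},{"delta_pos": [0,0,-100],"roll": 0,"jaw": 40},{"delta_pos": [0,0,-140],"roll": 0,"jaw": 45},{"delta_pos": [0,0,-175],"roll": 0,"jaw": 45},{"delta_pos": [-60,0,-195],"roll": 0,"jaw": 45},{"delta_pos": [-60,0,-195],"roll": 0,"jaw": 45},{"delta_pos": [-60,0,-195],"roll": 0,"jaw": 45}])

```text
time_s: 35.9
ee_pos: [437.2, -314.8, 247.5]
ee_rot: [179.9, -0.1, -5.7]
force: [0.5, -0.3, -0.1]
gripper_width: 41.0
gripper_force: 0.0
```

```bash
python3 - <<'E'
from cell import *
f=grab("wrist"); P=cloud(f); cv2.imwrite("pics/w12.png",f["img"])
for n in (1,2,4): rect("T%d"%n,P,60,80,cell(n),25); print(cell(n))
f=grab("top"); cv2.imwrite("pics/t12.png",f["img"]); P=cloud(f); rect("handle",P,40,65,(508,326),60)
go(509.5,328.1,240,175.3)
cv2.imwrite("pics/c12.png",np.hstack([f["img"][60:320,150:500],cv2.imread("pics/w12.png")[:260,100:540]]))
E
```

```text
T1 666 mean [ 424.5 -369.7   67.6] [ 424.1 -370.1] [18.2 48.9] 83.4 z 67.7
[ 424.13471981 -369.75096571]
T2 646 mean [ 430.2 -314.    67.9] [ 429.7 -314.2] [17.5 48.7] 84.0 z 67.9
[ 429.59936219 -314.01823131]
T4 718 mean [ 499.6 -321.1   67.9] [ 499.5 -321.2] [16.9 49. ] 84.1 z 67.8
[ 499.26528019 -320.84903429]
handle 194 mean [505.5 321.7  55.7] [506.8 322.6] [15.3 79.3] 84.3 z 56.6
at [ 439.5 -315.   245.3] yaw -5.63 t 36.0 | delta [   6.6 -646.8    4.8] roll 35.81 rows>= 26
```

View pics/c12.png

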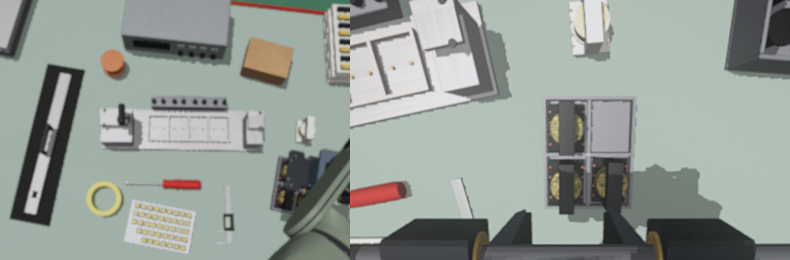

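Call:
arm_command(rows=[{"delta_pos": [3,-323,3],"roll": -18,"jaw": 45},{"delta_pos": [3,-323,3],"roll": -18,"jaw": 45},{"delta_pos": [3,-323,3],"roll": -18,"jaw": 45},{"delta_pos": [3,-323,3],"roll": -18,"jaw": 45},{"delta_pos": [3,-323,3],"roll": -18,"jaw": 45},{"delta_pos": [3,-323,3],"roll": -18,"jaw": 45},{"delta_pos": [3,-323,3],"roll": -18,"jaw": 45},{"delta_pos": [3,-323,3],"roll": -18,"jaw": 45},{"delta_pos": [3,-323,3],"roll": -18,"jaw": 45},{"delta_pos": [3,-323,3],"roll": -18,"jaw": 45},{"delta_pos": [3,-323,3],"roll": -18,"jaw": 45},{"delta_pos": [3,-323,3],"roll": -18,"jaw": 45},{"delta_pos": [3,-323,3],"roll": -18,"jaw": 45},{"delta_pos": [3,-323,3],"roll": -18,"jaw": 45}])

```text
time_s: 37.17
ee_pos: [474.6, 7.0, 240.7]
ee_rot: [-179.9, -0.0, 84.5]
force: [-1.2, 0.8, -0.9]
gripper_width: 41.0
gripper_force: 0.0
```

```bash
python3 go.py 509.5 328.1 240 175.3
```

```text
at [474.6   7.  240.7] yaw 84.52 t 37.2 | delta [323.    4.1   0.7] roll -18.16 rows>= 13
```

Call:
arm_command(rows=[{"delta_pos": [323,4,0],"roll": -18.16,"jaw": 45},{"delta_pos": [323,4,0],"roll": -18.16,"jaw": 45},{"delta_pos": [323,4,0],"roll": -18.16,"jaw": 45},{"delta_pos": [323,4,0],"roll": -18.16,"jaw": 45},{"delta_pos": [323,4,0],"roll": -18.16,"jaw": 45},{"delta_pos": [323,4,0],"roll": -18.16,"jaw": 45},{"delta_pos": [323,4,0],"roll": -18.16,"jaw": 45},{"delta_pos": [323,4,0],"roll": -18.16,"jaw": 45},{"delta_pos": [323,4,0],"roll": -18.16,"jaw": 45},{"delta_pos": [323,4,0],"roll": -18.16,"jaw": 45},{"delta_pos": [323,4,0],"roll": -18.16,"jaw": 45},{"delta_pos": [323,4,0],"roll": -18.16,"jaw": 45},{"delta_pos": [323,4,0],"roll": -18.16,"jaw": 45},{"delta_pos": [323,4,0],"roll": -18.16,"jaw": 45},{"delta_pos": [323,4,0],"roll": -18.16,"jaw": 45},{"delta_pos": [323,4,0],"roll": -18.16,"jaw": 45},{"delta_pos": [323,4,0],"roll": -18.16,"jaw": 45}])

```text
time_s: 38.58
ee_pos: [509.4, 327.7, 241.4]
ee_rot: [-180.0, -0.0, 175.1]
force: [-1.1, -0.4, 0.6]
gripper_width: 41.1
gripper_force: 0.0
```

```bash
python3 - <<'E'
from go import *
f=grab("wrist"); P=cloud(f); rect("handle",P,40,60,(509,328),60)
go(509.5,328.1,37,175.3)
E
```

```text
handle 797 mean [508.2 327.8  56.4] [509.  327.8] [13.3 78.5] 85.0 z 56.6
at [509.4 327.6 241.5] yaw 175.14 t 38.6 | delta [-1.000e-01  5.000e-01  2.045e+02] roll -0.03 rows>= 5
```

Call:
arm_command(rows=[{"delta_pos": [0,0,40],"roll": 0,"jaw": 45},{"delta_pos": [0,0,80],"roll": 0,"jaw": 45},{"delta_pos": [0,0,120],"roll": 0,"jaw": 45},{"delta_pos": [0,0,160],"roll": 0,"jaw": 45},{"delta_pos": [0,0,185],"roll": 0,"jaw": 45},{"delta_pos": [0,0,200],"roll": 0,"jaw": 45},{"delta_pos": [0,0,204.5],"roll": 0,"jaw": 45},{"delta_pos": [0,0,204.5],"roll": 0,"jaw": 45},{"delta_pos": [0,0,204.5],"roll": 0,"jaw": 25},{"delta_pos": [0,0,204.5],"roll": 0,"jaw": 15},{"delta_pos": [0,0,204.5],"roll": 0,"jaw": 5},{"delta_pos": [0,0,204.5],"roll": 0,"jaw": 0},{"delta_pos": [0,0,204.5],"roll": 0,"jaw": 0},{"delta_pos": [0,0,204.5],"roll": 0,"jaw": 0}], squeeze=40)

```text
time_s: 39.8
ee_pos: [509.8, 327.6, 38.3]
ee_rot: [180.0, 0.1, 175.2]
force: [-0.8, -1.2, 5.1]
gripper_width: 14.1
gripper_force: 40.0
```

Call:
arm_command(rows=[{"delta_pos": [0,0,-4],"roll": 0,"jaw": 0},{"delta_pos": [0,0,-12],"roll": 0,"jaw": 0},{"delta_pos": [0,0,-30],"roll": 0,"jaw": 0},{"delta_pos": [0,0,-60],"roll": 0,"jaw": 0},{"delta_pos": [0,0,-95],"roll": 0,"jaw": 0},{"delta_pos": [0,0,-130],"roll": 0,"jaw": 0},{"delta_pos": [0,0,-165],"roll": 0,"jaw": 0},{"delta_pos": [0,0,-188],"roll": 0,"jaw": 0},{"delta_pos": [0,0,-196],"roll": 0,"jaw": 0},{"delta_pos": [0,0,-196],"roll": 0,"jaw": 0}])

```text
time_s: 40.63
ee_pos: [509.9, 328.0, 235.2]
ee_rot: [179.9, 0.2, 175.2]
force: [0.3, 0.3, -5.2]
gripper_width: 13.7
gripper_force: 40.0
```

```bash
python3 go.py 508.5 -31.2 230 95.6
```

```text
at [509.9 328.  235.2] yaw 175.22 t 40.6 | delta [ -28.6 -358.     4.4] roll 15.92 rows>= 12
```

Call:
arm_command(rows=[{"delta_pos": [-1,-10,2],"roll": 0.4,"jaw": 0},{"delta_pos": [-2,-25,3],"roll": 1.2,"jaw": 0},{"delta_pos": [-4,-50,3],"roll": 2.2,"jaw": 0},{"delta_pos": [-6,-75,3],"roll": 3.3,"jaw": 0},{"delta_pos": [-8,-100,3],"roll": 4.4,"jaw": 0},{"delta_pos": [-10,-125,3],"roll": 5.5,"jaw": 0},{"delta_pos": [-12,-150,3],"roll": 6.6,"jaw": 0},{"delta_pos": [-14,-175,3],"roll": 7.7,"jaw": 0},{"delta_pos": [-16,-200,3],"roll": 8.8,"jaw": 0},{"delta_pos": [-18,-225,3],"roll": 9.9,"jaw": 0},{"delta_pos": [-20,-250,3],"roll": 11,"jaw": 0},{"delta_pos": [-22,-275,3],"roll": 12.1,"jaw": 0},{"delta_pos": [-24,-300,3],"roll": 13.2,"jaw": 0},{"delta_pos": [-26,-325,3],"roll": 14.3,"jaw": 0},{"delta_pos": [-28,-345,3],"roll": 15.2,"jaw": 0},{"delta_pos": [-28.6,-355,3],"roll": 15.7,"jaw": 0},{"delta_pos": [-28.6,-358,3],"roll": 15.92,"jaw": 0},{"delta_pos": [-28.6,-358,3],"roll": 15.92,"jaw": 0},{"delta_pos": [-28.6,-358,3],"roll": 15.92,"jaw": 0}])

```text
time_s: 42.22
ee_pos: [507.4, -30.9, 229.3]
ee_rot: [-179.9, -0.1, 95.7]
force: [-0.0, 0.7, -3.6]
gripper_width: 13.4
gripper_force: 40.0
```

```bash
python3 go.py 508.5 -31.3 116.5 95.6
```

```text
at [507.4 -30.9 229.3] yaw 95.66 t 42.2 | delta [ -0.7   1.2 112.8] roll 0.01 rows>= 3
```

Call:
arm_command(rows=[{"delta_pos": [-0.5,0,15],"roll": 0,"jaw": 0},{"delta_pos": [-0.5,0,40],"roll": 0,"jaw": 0},{"delta_pos": [-0.5,0,65],"roll": 0,"jaw": 0},{"delta_pos": [-0.5,0,90],"roll": 0,"jaw": 0},{"delta_pos": [-0.5,0,106],"roll": 0,"jaw": 0},{"delta_pos": [-0.5,0,112],"roll": 0,"jaw": 0},{"delta_pos": [-0.5,0,113],"roll": 0,"jaw": 0},{"delta_pos": [-0.5,0,113],"roll": 0,"jaw": 0},{"delta_pos": [-0.5,0,113],"roll": 0,"jaw": 0},{"delta_pos": [-0.5,0,113],"roll": 0,"jaw": 0}])

```text
time_s: 43.05
ee_pos: [509.1, -32.0, 118.6]
ee_rot: [179.8, 0.0, 95.6]
force: [0.0, -0.5, -5.3]
gripper_width: 13.7
gripper_force: 40.0
```

```bash
python3 - <<'E'
from go import *
f=grab("wrist"); P=cloud(f); cv2.imwrite("pics/w14.png",f["img"])
e=env.state(); rect("bar",P,84,97,jig(-75,110),70); rect("roofA",P,98,110,jig(6,160),60)
go(584.9,-23.9,116.3,95.6)
E
```

```text
bar 8757 mean [501.1  52.6  93.4] [502.   45.1] [ 30.3 113.5] 5.8 z 93.4
roofA 1101 mean [577.9 103.5 102.6] [578.5 104.1] [44.   6.9] 5.0 z 102.8
at [508.9 -32.1 118.4] yaw 95.63 t 43.1 | delta [ 0.7 76.4  2.3] roll 0.01 rows>= 2
```

View pics/w14.png

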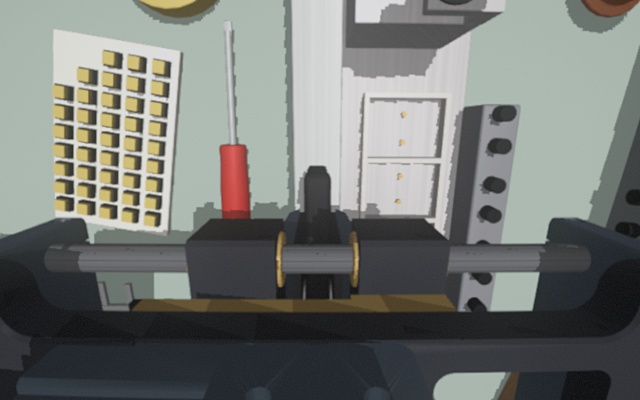

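Call:
arm_command(rows=[{"delta_pos": [0.6,0,1.5],"roll": 0,"jaw": 0},{"delta_pos": [0.6,0,2.4],"roll": 0,"jaw": 0},{"delta_pos": [0.6,5,2.4],"roll": 0,"jaw": 0},{"delta_pos": [0.6,13,2.4],"roll": 0,"jaw": 0},{"delta_pos": [0.6,20,2.4],"roll": 0,"jaw": 0},{"delta_pos": [0.6,26,2.4],"roll": 0,"jaw": 0},{"delta_pos": [0.6,30,2.4],"roll": 0,"jaw": 0},{"delta_pos": [0.6,35,2.4],"roll": 0,"jaw": 0},{"delta_pos": [0.6,40,2.4],"roll": 0,"jaw": 0},{"delta_pos": [0.6,43,2.4],"roll": 0,"jaw": 0},{"delta_pos": [0.6,43,2.4],"roll": 0,"jaw": 0}])

```text
time_s: 44.02
ee_pos: [551.6, -27.3, 114.8]
ee_rot: [180.0, 0.0, 95.6]
force: [-0.1, -0.3, -4.7]
gripper_width: 13.7
gripper_force: 40.0
```

Call:
arm_command(rows=[{"delta_pos": [0,3,-0.8],"roll": 0,"jaw": 0},{"delta_pos": [0,8,-0.8],"roll": 0,"jaw": 0},{"delta_pos": [0,13,-0.8],"roll": 0,"jaw": 0},{"delta_pos": [0,18,-0.8],"roll": 0,"jaw": 0},{"delta_pos": [0,23,-0.8],"roll": 0,"jaw": 0},{"delta_pos": [0,28,-0.8],"roll": 0,"jaw": 0},{"delta_pos": [0,31,-0.8],"roll": 0,"jaw": 0},{"delta_pos": [0,31,-0.8],"roll": 0,"jaw": 0},{"delta_pos": [0,31,-0.8],"roll": 0,"jaw": 0}])

```text
time_s: 44.77
ee_pos: [581.6, -24.3, 115.5]
ee_rot: [-180.0, 0.0, 95.6]
force: [-0.0, 1.1, -4.8]
gripper_width: 14.0
gripper_force: 40.0
```

Call:
arm_command(rows=[{"delta_pos": [0,1,0],"roll": 0,"jaw": 0},{"delta_pos": [0,2,0],"roll": 0,"jaw": 0},{"delta_pos": [0,3,0],"roll": 0,"jaw": 0},{"delta_pos": [0,4,0],"roll": 0,"jaw": 0},{"delta_pos": [0,5,0],"roll": 0,"jaw": 0},{"delta_pos": [0,5,0],"roll": 0,"jaw": 0},{"delta_pos": [0,5,0],"roll": 0,"jaw": 0}])

```text
time_s: 45.35
ee_pos: [585.1, -23.9, 115.5]
ee_rot: [-179.8, -0.0, 95.6]
force: [-4.6, -0.7, -0.7]
gripper_width: 13.6
gripper_force: 40.0
```

Call:
arm_command(rows=[{"delta_pos": [0,-1,0.5],"roll": 0,"jaw": 0},{"delta_pos": [0,-1.7,1],"roll": 0,"jaw": 0},{"delta_pos": [0,-1.7,1.8],"roll": 0,"jaw": 0},{"delta_pos": [0,-1.7,1.8],"roll": 0,"jaw": 0},{"delta_pos": [0,-1.7,1.8],"roll": 0,"jaw": 0}])

```text
time_s: 45.77
ee_pos: [584.9, -23.9, 114.3]
ee_rot: [180.0, 0.0, 95.6]
force: [-4.6, 0.9, 2.4]
gripper_width: 13.8
gripper_force: 40.0
```

Call:
arm_command(rows=[{"delta_pos": [0,0,0],"roll": 0,"jaw": 10},{"delta_pos": [0,0,0],"roll": 0,"jaw": 20},{"delta_pos": [0,0,0],"roll": 0,"jaw": 45},{"delta_pos": [0,0,0],"roll": 0,"jaw": 45},{"delta_pos": [0,0,0],"roll": 0,"jaw": 45},{"delta_pos": [0,0,-20],"roll": 0,"jaw": 45},{"delta_pos": [0,0,-60],"roll": 0,"jaw": 45},{"delta_pos": [0,0,-100],"roll": 0,"jaw": 45},{"delta_pos": [0,0,-130],"roll": 0,"jaw": 45},{"delta_pos": [0,0,-130],"roll": 0,"jaw": 45},{"delta_pos": [0,0,-130],"roll": 0,"jaw": 45}])

```text
time_s: 46.68
ee_pos: [586.4, -24.0, 246.1]
ee_rot: [179.7, 0.1, 95.6]
force: [0.4, 0.4, -0.1]
gripper_width: 41.0
gripper_force: 0.0
```

```bash
python3 - <<'E'
from go import *
f=grab("wrist"); P=cloud(f); cv2.imwrite("pics/w15.png",f["img"])
rect("handle",P,120,140,jig(0,20.5),60); rect("bar",P,84,94,jig(0,80),80); rect("grip",P,140,175,jig(0,166),40)
g=jig(0,166); print(g); go(570.3,120.5,245,185.0)
E
```

```text
handle 1215 mean [585.2 -21.6 132.4] [585.6 -23.2] [13.6 79.8] 5.2 z 132.5
bar 3321 mean [578.9  44.8  88.9] [585.2  29.6] [ 40.8 145.8] 5.1 z 88.9
grip 1709 mean [570.4 119.  162.1] [570.  120.7] [49.9 17.3] 6.3 z 163.2
[569.51292154 120.77922461]
at [585.1 -24.  244. ] yaw 95.62 t 46.7 | delta [145.3  -0.6  -1. ] roll -17.88 rows>= 13
```

View pics/w15.png

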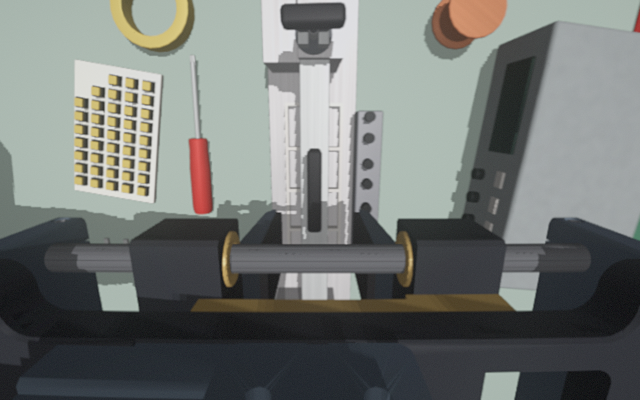

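Call:
arm_command(rows=[{"delta_pos": [145.3,-0.6,0],"roll": -18.1,"jaw": 45},{"delta_pos": [145.3,-0.6,0],"roll": -18.1,"jaw": 45},{"delta_pos": [145.3,-0.6,0],"roll": -18.1,"jaw": 45},{"delta_pos": [145.3,-0.6,0],"roll": -18.1,"jaw": 45},{"delta_pos": [145.3,-0.6,0],"roll": -18.1,"jaw": 45},{"delta_pos": [145.3,-0.6,0],"roll": -18.1,"jaw": 45},{"delta_pos": [145.3,-0.6,0],"roll": -18.1,"jaw": 45},{"delta_pos": [145.3,-0.6,0],"roll": -18.1,"jaw": 45},{"delta_pos": [145.3,-0.6,0],"roll": -18.1,"jaw": 45},{"delta_pos": [145.3,-0.6,0],"roll": -18.1,"jaw": 45},{"delta_pos": [145.3,-0.6,0],"roll": -18.1,"jaw": 45},{"delta_pos": [145.3,-0.6,0],"roll": -18.1,"jaw": 45},{"delta_pos": [145.3,-0.6,0],"roll": -18.1,"jaw": 45},{"delta_pos": [145.3,-0.6,0],"roll": -18.1,"jaw": 45},{"delta_pos": [145.3,-0.6,0],"roll": -18.1,"jaw": 45},{"delta_pos": [145.3,-0.6,0],"roll": -18.1,"jaw": 45}])

```text
time_s: 48.07
ee_pos: [569.7, 120.5, 242.7]
ee_rot: [-180.0, -0.1, -174.0]
force: [-0.3, -0.1, 0.2]
gripper_width: 41.1
gripper_force: 0.0
```

```bash
python3 - <<'E'
from go import *
f=grab("wrist"); P=cloud(f)
rect("grip",P,140,175,jig(0,166),40)
go(570.2,120.8,142,186.2)
E
```

```text
grip 1078 mean [568.1 120.8 162.8] [569.5 121. ] [48.9 15.9] 7.6 z 163.2
at [569.8 120.6 243. ] yaw -173.96 t 48.1 | delta [ -0.6   0.2 101. ] roll -0.03 rows>= 3
```

Call:
arm_command(rows=[{"delta_pos": [-0.4,0.2,35],"roll": 0,"jaw": 45},{"delta_pos": [-0.4,0.2,70],"roll": 0,"jaw": 45},{"delta_pos": [-0.4,0.2,92],"roll": 0,"jaw": 45},{"delta_pos": [-0.4,0.2,100],"roll": 0,"jaw": 45},{"delta_pos": [-0.4,0.2,101],"roll": 0,"jaw": 45},{"delta_pos": [-0.4,0.2,101],"roll": 0,"jaw": 45},{"delta_pos": [-0.4,0.2,101],"roll": 0,"jaw": 30},{"delta_pos": [-0.4,0.2,101],"roll": 0,"jaw": 20},{"delta_pos": [-0.4,0.2,101],"roll": 0,"jaw": 5},{"delta_pos": [-0.4,0.2,101],"roll": 0,"jaw": 0},{"delta_pos": [-0.4,0.2,101],"roll": 0,"jaw": 0},{"delta_pos": [-0.4,0.2,101],"roll": 0,"jaw": 0}], squeeze=50)

```text
time_s: 49.12
ee_pos: [571.1, 121.4, 143.9]
ee_rot: [180.0, 0.1, -173.9]
force: [0.8, 1.9, 3.9]
gripper_width: 15.5
gripper_force: 50.0
```

Call:
arm_command(rows=[{"delta_pos": [0,0,-1],"roll": 0,"jaw": 0},{"delta_pos": [0,0,-2],"roll": 0,"jaw": 0},{"delta_pos": [0,0,-3],"roll": 0,"jaw": 0},{"delta_pos": [0,0,-4],"roll": 0,"jaw": 0},{"delta_pos": [0,0,-5],"roll": 0,"jaw": 0},{"delta_pos": [0,0,-5],"roll": 0,"jaw": 0},{"delta_pos": [0,0,-5],"roll": 0,"jaw": 0}])

```text
time_s: 49.7
ee_pos: [570.9, 121.3, 145.1]
ee_rot: [180.0, -0.0, -173.9]
force: [6.5, 4.1, -14.9]
gripper_width: 15.8
gripper_force: 50.0
```

Call:
arm_command(rows=[{"delta_pos": [0,0,-1],"roll": 0,"jaw": 0},{"delta_pos": [0,0,-2],"roll": 0,"jaw": 0},{"delta_pos": [0,0,-2.5],"roll": 0,"jaw": 0},{"delta_pos": [0,0,-2.5],"roll": 0,"jaw": 0},{"delta_pos": [0,0,-2.5],"roll": 0,"jaw": 0}])

```text
time_s: 50.12
ee_pos: [570.9, 121.3, 147.4]
ee_rot: [180.0, -0.0, -173.9]
force: [6.6, 4.2, -14.9]
gripper_width: 15.7
gripper_force: 50.0
```

Call:
arm_command(rows=[{"delta_pos": [0,0,-0.5],"roll": 0.8,"jaw": 0},{"delta_pos": [0,0,-0.5],"roll": 1.6,"jaw": 0},{"delta_pos": [0,0,-0.5],"roll": 2.4,"jaw": 0},{"delta_pos": [0,0,-0.5],"roll": 3.2,"jaw": 0},{"delta_pos": [0,0,-0.5],"roll": 4,"jaw": 0},{"delta_pos": [0,0,-0.5],"roll": 4,"jaw": 0}])

```text
time_s: 50.62
ee_pos: [570.9, 120.9, 147.8]
ee_rot: [-180.0, -0.1, 166.0]
force: [5.6, 2.9, -15.4]
gripper_width: 15.7
gripper_force: 50.0
```

```bash
python3 - <<'E'
from go import *
s=env.state(); print(s["force"].round(1),s["torque"].round(2),s["ee_pos"].round(1),s["ee_rot"].round(1))
f=grab("wrist"); P=cloud(f)
rect("grip",P,152,185,(570.5,121),34)
cv2.imwrite("pics/w16.png",f["img"])
E
```

```text
[  5.6   2.9 -15.4] [ 0.58 -1.52  0.01] [570.9 120.9 147.8] [-1.80e+02 -1.00e-01  1.66e+02]
grip 2685 mean [561.1 123.1 167.9] [569.6 125.2] [49.4 34.6] 2.1 z 167.1
```

Call:
arm_command(rows=[{"delta_pos": [0,0,0],"roll": 1,"jaw": 0},{"delta_pos": [0,0,0],"roll": 2,"jaw": 0},{"delta_pos": [0,0,0],"roll": 3,"jaw": 0},{"delta_pos": [0,0,0],"roll": 4,"jaw": 0},{"delta_pos": [0,0,0],"roll": 5,"jaw": 0},{"delta_pos": [0,0,0],"roll": 6,"jaw": 0},{"delta_pos": [0,0,0],"roll": 7,"jaw": 0},{"delta_pos": [0,0,0],"roll": 8,"jaw": 0},{"delta_pos": [0,0,0],"roll": 9,"jaw": 0},{"delta_pos": [0,0,0],"roll": 10,"jaw": 0},{"delta_pos": [0,0,0],"roll": 11,"jaw": 0},{"delta_pos": [0,0,0],"roll": 12,"jaw": 0},{"delta_pos": [0,0,0],"roll": 13,"jaw": 0},{"delta_pos": [0,0,0],"roll": 14,"jaw": 0},{"delta_pos": [0,0,0],"roll": 14,"jaw": 0},{"delta_pos": [0,0,0],"roll": 14,"jaw": 0}])

```text
time_s: 52.0
ee_pos: [569.7, 120.0, 148.2]
ee_rot: [-179.8, 0.1, 96.3]
force: [4.9, -0.4, -16.3]
gripper_width: 15.8
gripper_force: 50.0
```

Call:
arm_command(rows=[{"delta_pos": [0,0,3],"roll": 0.1,"jaw": 0},{"delta_pos": [0,0,6],"roll": 0.1,"jaw": 0},{"delta_pos": [0,0,9],"roll": 0.1,"jaw": 0},{"delta_pos": [0,0,12],"roll": 0.1,"jaw": 0},{"delta_pos": [0,0,15],"roll": 0.1,"jaw": 0},{"delta_pos": [0,0,18],"roll": 0.1,"jaw": 0},{"delta_pos": [0,0,19],"roll": 0.1,"jaw": 0},{"delta_pos": [0,0,19],"roll": 0.1,"jaw": 0}])

```text
time_s: 52.67
ee_pos: [569.8, 120.1, 131.7]
ee_rot: [-179.9, 0.1, 95.6]
force: [0.8, -5.1, -9.8]
gripper_width: 16.0
gripper_force: 50.0
```

Call:
arm_command(rows=[{"delta_pos": [0,0,1],"roll": 0,"jaw": 0},{"delta_pos": [0,0,1],"roll": 0,"jaw": 20},{"delta_pos": [0,0,1],"roll": 0,"jaw": 30},{"delta_pos": [0,0,1],"roll": 0,"jaw": 50},{"delta_pos": [0,0,1],"roll": 0,"jaw": 50},{"delta_pos": [0,0,-20],"roll": 0,"jaw": 50},{"delta_pos": [0,0,-60],"roll": 0,"jaw": 50},{"delta_pos": [0,0,-100],"roll": 0,"jaw": 50},{"delta_pos": [0,0,-110],"roll": 0,"jaw": 50},{"delta_pos": [0,0,-110],"roll": 0,"jaw": 50},{"delta_pos": [0,0,-110],"roll": 0,"jaw": 50}])

```text
time_s: 53.58
ee_pos: [570.5, 121.1, 242.3]
ee_rot: [179.9, -0.0, 95.6]
force: [-0.2, -0.7, -1.5]
gripper_width: 46.0
gripper_force: 0.0
```

```bash
python3 - <<'E'
from cell import *
f=grab("wrist"); P=cloud(f)
rect("grip",P,135,175,jig(0,166),40); print(jig(0,166))
f=grab("top"); P=cloud(f); cv2.imwrite("pics/t17.png",f["img"])
rect("handle",P,118,145,jig(0,20.5),60); print(env.state()["force"].round(1),env.state()["gripper_force"])
for n in (1,2,4): rect("T%d"%n,P,60,80,cell(n),25); print(cell(n))
cv2.imwrite("pics/c17.png",cv2.resize(f["img"][60:320,140:520],None,fx=2.1,fy=2.1))
E
```

```text
grip 978 mean [570.5 122.6 148.9] [570.6 121.4] [15.4 49.3] 5.4 z 149.3
[569.51292154 120.77922461]
handle 201 mean [582.  -27.6 132.7] [582.  -27.3] [14.7 78.3] 7.1 z 132.8
[ 0.4 -0.5 -1. ] 0.0
T1 159 mean [ 423.9 -371.8   69. ] [ 423.7 -372.7] [19.9 48.8] 82.6 z 69.2
[ 424.13471981 -369.75096571]
T2 157 mean [ 429.5 -314.4   68.9] [ 429.4 -315.1] [19.2 48.8] 84.3 z 69.0
[ 429.59936219 -314.01823131]
T4 149 mean [ 499.3 -322.    69.4] [ 499.3 -322.9] [19.1 48.1] 84.8 z 69.4
[ 499.26528019 -320.84903429]
```

View pics/c17.png

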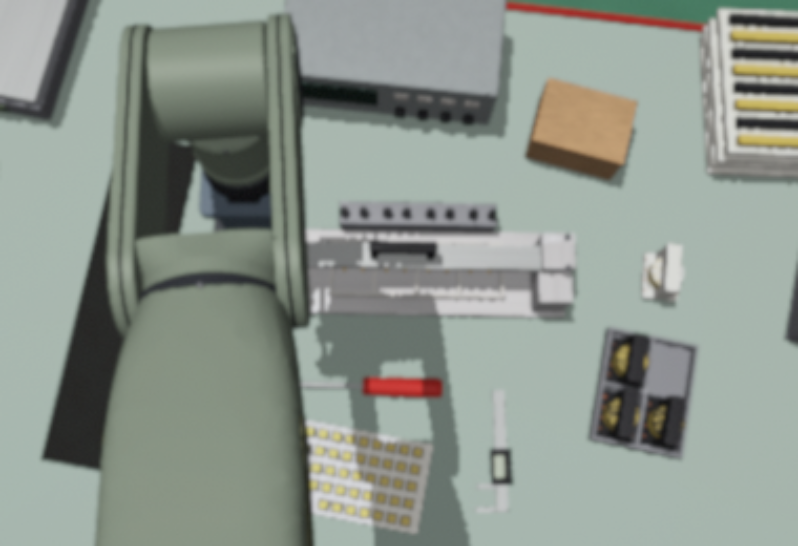

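```bash
python3 -c "
from workcell import env
print(env.job_done())"
```

```text
the job is handed in; nothing more can be done
None
```

I handed the job in at about 54 s. The last camera check showed all three transformers seated in tray cells, the keeper bar home under its keepers and the plunger back down at its starting height; no verdict was returned.

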